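# Unscrew a sensor from a flow cell and lay it in the tray

### The arm

A 7-joint arm with a two-finger parallel gripper is mounted at the origin on a cart in front of the work surface, level with it; the furniture and walls round the work are solid. World frame = base frame: x ahead of the robot, y to its left, z up, the work surface at z = 0. Lengths are in mm, angles in rad, forces in N, time in s.
With the tool pointing down it reaches from about 425 to 950 mm from the base axis. Payload 4.7 kg.
Tool frame: the origin (TCP) lies midway between the tips of the shut fingers; the grasp point (between the pads) lies 19 mm behind it; z points along the fingers, y is the direction in which the jaws open and shut (so a half turn about z gives the same grasp; the last joint's range is limited). The gripper opens to 87 mm and grips with 3 to 60 N. Pads are 19 mm wide; open, the fingers measure 117 mm over their backs; the gripper's body (75 mm by 190 mm) begins 51 mm behind the grasp point.
Start: joints at [1.277, 0.469, -0.049, 1.532, 0.024, 1.141, -0.082], TCP at [176.705, -651.479, 222.573] pointing down, gripper open.
Joint ranges: [-2.59, 2.59], [-0.33, 1.99], [-1.39, 1.29], [0.1, 2.45], [-1.04, 4.18], [0.21, 1.99], [-2.66, 2.66]. Speed limits (rad/s): [2.57, 2.57, 3.14, 3.14, 3.14, 3.14, 3.14].

### API

Orientations are given as a unit quaternion [w, x, y, z].
In Python, from bench import ctrl, cams, ticket, finder gives the robot as it stands. The module is installed in compiled form; this text tells all that it offers.
- The arm moves only by the tool servo_tool, never from a script. Its argument "commands" is a list that holds one entry, the list of rows, each a list of 6 numbers: the shift along the tool's x, y, z in m, then the turn, a rotation vector about the tool's x, y, z in degrees. A call has 1 to 10 rows; each row shifts and turns the commanded pose from where the row before left it, along the tool's axes as they then stand; what a row does not reach is not made up. A row lasts 1/12 s, in which the tool goes at most 41.7 mm and 7.16 degrees, less where a joint would pass 70% of its speed; a pose out of reach is approached as far as the arm can. A call is refused whole if a number of a shift passes 0.0417 or a number of a turn 7.16, either way. A call with a gripper value outside its range is refused whole. "fingers" is the finger opening in m, from 0 to 0.087, set as the call begins (left out, the last holds). The fingers move at their own pace and stop on an object; "squeeze" is the grip in N (left out, the last holds). Time passes only in rows, so rows that do not move let the fingers close. It gives the time, the measured TCP pose, the force and the opening at its end, in the units of the state.
- ctrl.observe(): the state, without advancing time (a new reading comes with each control period).
- cams.grab_frame(name): name is "scene" or "top" or "wrist"; returns a dict with "image" (420x560x3 uint8, red, green, blue), "range_z" (420x560 float32, mm along the optical axis (not along the pixel's ray), 0 where there is no reading), "K" (3x3 intrinsics, pixels), "xyz" and "orientation" of the camera in the world; the wrist camera has in their place "hand_eye" (4x4, takes a point from camera to tool coordinates, whose origin is the TCP and whose axes are the flange's). Camera axes: x right, y up, looking along -z (the intrinsics and any distortion apply to the point x, -y, -z); pixel columns grow to the right and rows downward; lengths in mm; the calibration is good to about 2 mm. A picture is of the moment at which its call begins: read the wrist's pose just before it.
- ticket.job_done(): hands the job in, once; it reports no verdict.
Trained networks look in the newest picture that a camera, given by its name, has taken for a name from the list of things; names that differ only in an ending like _2 or _b are one class to them, and where a whole thing is asked for, a point or a joint stands for the part that bears it (a point fixed in the world has none). Each returns a list of dicts, best first, with "conf" (0 to 1); they miss things now and then, are a little off and sometimes report something else, mostly with a low value. They report only what shows in the picture. A call takes as long as a camera call.
- finder.search_frame(camera, target): "bbox" ([left, top, width, height] in pixels, round what is visible of it).
- finder.silhouettes(camera, target): "mask" (420x560 bool, what is visible of it) and "bbox" ([left, top, width, height] in pixels, round what is visible of it).
The state is a dict: "time_s": time; "q": joint angles; "joint_velocities": joint speeds; "joint_torque": joint torques, N m; "tcp_pos": TCP position; "orientation": TCP orientation; "ft_force": force on the tool from outside, world axes, zero at the start; "moment": the same for the moment, N m; "opening": finger opening in mm.
Only numpy, scipy, OpenCV 4.12 (cv2) and the standard library are available. Lean on these libraries where they do the work, as an engineer would, in place of code of your own. Each camera call takes 0.05 s, during which the arm holds its last target.

### The job

The sensor screwed into the side port of the flow cell is due for calibration. Unscrew it by its hexagon, anticlockwise as you face the port, until the thread lets go, draw it straight out until the stem is clear of the port, and lay it down gently, lying flat and wholly inside the white tray, without dropping it. Leave the other things on the bench where they are.

Things in the scene. Friction and masses are not known exactly. Their poses are not given: they have to be found in the camera images.
- cell: Flow cell, fixed to the bench: foot plate 130 x 110 mm, column, upright stainless chamber 92 mm across, top 168 mm above the bench (174 mm with its vent screw), and a horizontal round port that points along the cell's -x axis, roughly towards the robot. Origin: centre of the foot plate's underside; z up. Two hose stubs stick out at the back (+x). It cannot move.
- port_mouth (a point): Centre of the port's open end, on its axis, 82 mm in front of the chamber's axis, 130 mm above the bench. Axes as the cell's: -x points out of the port along its axis, z up. The port's sleeve, 54 mm across (62 mm at its collar), runs 42 mm back to the chamber. Inside: a coarse right-hand two-start thread, lead 24 mm a turn, then a bore 33 mm wide.
- sensor: The sensor, 154 mm long, about 0.18 kg. Origin on its axis at the sealing face of its round flange (against the port mouth when screwed home); +x runs along the stem into the port, -x outwards. Flange 47 mm across, 6 mm thick, on the -x side; threaded shank 38 mm over the thread, 42 mm long, then a 12 mm stem, on the +x side. Centre of mass 6 mm towards the stem.
- hexagon (a point): Middle of the sensor's steel hexagon, on its axis, 25 mm out (-x) from the sensor's origin: 38 mm across flats, 44 mm across corners, 38 mm long. Two flats are square to the sensor's z and lie level, top and bottom, at the start, two corners point sideways: to pinch opposite flats from above, fingers must lean 30 degrees from vertical, sideways to the port axis.
- thread (a point): On the sensor's axis, in the middle of its thread, 16 mm along +x from its origin. Turned anticlockwise seen from outside (top towards the cell's +y), it backs out 24 mm a turn. The thread holds against a pull for the first third of a turn and lets go before half a turn, felt by a 10 to 15 N pull. About 1 mm play in the port; it turns easily and stays where it is left while the thread holds.
- sensor_tip (a point): Tip of the sensor's stem, on its axis, 80 mm along +x from the sensor's origin.
- sensor_end (a point): Outer end of the sensor's connector, on its axis, 74 mm along -x from the sensor's origin.
- tray: White moulded tray, fixed, 255 mm (its x) by 345 mm (its y), rim 46 mm high with sloping walls; flat floor about 190 x 270 mm, 3 to 5 mm above the bench. Origin: centre of the underside; z up. Empty at the start.
- wash: White squeeze wash bottle with bent spout, 213 mm high, standing behind the work; origin at the centre of its underside. Leave alone.
- timer: White bench timer, 66 x 66 x 20 mm; origin at the centre of its underside. Leave alone.
- dish: Closed petri dish, 90 mm across, 13 mm high; origin at the centre of its underside. Leave alone.
- syringe: Plastic syringe, lying, 128 mm long, 20 mm high; origin at the centre of its underside. Leave alone.
- marker: Marker pen, lying, 133 mm long, 14 mm thick; origin at the centre of its underside. Leave alone.

How it is judged (in metres and radians):
On the way, in this order (a step that is already met when the one before it is completed fails the run):
1. the sensor is unscrewed: backed at least 13 mm out of the port along its axis, past the end of the thread (x of sensor in the frame of port_mouth below -0.013 m and angle between the x axis of sensor and the x axis of cell, either way round below 0.17 rad), for 0.1 s.
2. the stem is drawn clear of the port, the sensor still held up (x of sensor_tip in the frame of port_mouth below -0.004 m and height (world z) of sensor above 0.06 m), for 0.1 s.
At the end, for the whole second after the job is handed in: The sensor lies still and level (its axis within 0.35 rad of horizontal) inside the white tray: both its ends lie within 105 mm of the tray's middle along the tray's x axis, within 150 mm along its y axis, and below 50 mm above the tray's underside; the robot has let go (x of sensor_tip in the frame of tray between -0.105 and 0.105 m and y of sensor_tip in the frame of tray between -0.15 and 0.15 m and z of sensor_tip in the frame of tray between 0 and 0.05 m and x of sensor_end in the frame of tray between -0.105 and 0.105 m and y of sensor_end in the frame of tray between -0.15 and 0.15 m and z of sensor_end in the frame of tray between 0 and 0.05 m and linear speed of sensor below 0.02 m/s and angular speed of sensor below 0.3 rad/s and angle between sensor's own x axis and vertical between 1.22 and 1.92 rad); the robot touches nothing.
It fails at once if the sensor is dropped or flung: it moves faster than 0.6 m/s while the fingers do not hold it (linear speed of sensor above 0.6 m/s and contact force between the fingers and sensor below 0.1 N).
It fails at once if the sensor is levered crosswise (more than 0.35 rad off the port axis) while more than 10 mm of stem is still in the port (x of sensor_tip in the frame of port_mouth above 0.01 m and y of sensor_tip in the frame of port_mouth between -0.03 and 0.03 m and z of sensor_tip in the frame of port_mouth between -0.03 and 0.03 m and angle between the x axis of sensor and the x axis of cell, either way round above 0.35 rad).
It fails at once if another thing on the bench is moved more than 30 mm (distance of any of wash, timer, dish, syringe, marker from where it was at the start of the episode above 0.03 m).
It also fails if it takes over 69 s, if anything falls off the work surface, if the arm or the gripper's body presses on something with over 40 N, if the wrist force passes 120 N, or if a joint passes its speed limit or range.

## Working session

There is one attempt and no reset: what is moved stays moved. The work goes in short steps, Python scripts to look and compute and a tool call to move; the robot and the scene stay as the last step left them, time stands still between calls to the robot, and variables do not carry over. Pictures are saved under pics/ and viewed, and the job is handed in when it is done.

Besides the shell and the picture viewer there is one more tool, called after "Emit:" by a JSON object that holds its "op" and its "data". servo_tool: Moves the arm, as the interface text tells. Its arguments: {"type":"object","properties":{"commands":{"type":"array","items":{"type":"array","items":{"type":"array","items":{"type":"number"}}}},"fingers":{"type":"number"},"squeeze":{"type":"number"}},"required":["commands"]}

```bash
mkdir -p pics; ls
python3 - <<'E'
from bench import ctrl,cams,finder
import cv2
s=ctrl.observe(); print(s)
for c in ["scene","top","wrist"]:
    f=cams.grab_frame(c); cv2.imwrite(f"pics/a_{c}.png",f["image"][:,:,::-1]); print(c,f["K"],f.get("xyz"),f.get("orientation"),f.get("hand_eye"))
    for t in ["sensor","cell","tray","hexagon"]:
        r=finder.search_frame(c,t); print(t,[(x["conf"],x["bbox"]) for x in r[:2]])
E
```

```text
pics
{'time_s': 0.0, 'q': array([ 1.27709052,  0.46941487, -0.04856623,  1.53371275,  0.0241154 ,
        1.14098919, -0.08232296]), 'joint_velocities': array([ 0.00041914, -0.000307  , -0.00065312,  0.00051936, -0.00129257,
        0.00236925, -0.00067716]), 'joint_torque': array([ 5.62806545e-04, -5.07965755e+01, -8.01917422e-02, -2.36149818e+01,
       -6.11507823e-02,  3.80368636e-02,  1.88166182e-04]), 'tcp_pos': array([ 176.49153837, -650.88865871,  221.50929088]), 'orientation': array([-9.52819832e-04,  9.91247735e-01,  1.32011323e-01, -1.76761816e-04]), 'ft_force': array([-0.14178115, -0.44576705, -0.29057001]), 'moment': array([-0.04725857,  0.02726943, -0.00563034]), 'opening': 87.03241881420895}
scene [[446.45288506   0.         278.32742248]
 [  0.         446.45288506 210.01045815]
 [  0.           0.           1.        ]] [231.96566729 582.15211003 825.78567304] [-0.23879779 -0.08908977  0.36959012  0.89355569] None
sensor [(0.76, [275.3, 174.3, 33.7, 21.8]), (0.38, [386.4, 168.3, 17.4, 33.9])]
cell [(0.59, [224.1, 140.7, 60.4, 84.6]), (0.46, [272.4, 171.2, 36.4, 23.8]
[... 280 characters left out ...]
 0.05275143 -0.04719641 -0.69717517] None
sensor [(0.59, [284.0, 186.4, 20.4, 31.9])]
cell [(0.95, [280.1, 132.4, 39.8, 62.5])]
tray [(0.82, [102.5, 207.7, 129.2, 94.2])]
hexagon [(0.71, [285.7, 188.7, 12.5, 28.8]), (0.61, [358.8, 120.6, 30.4, 47.0])]
wrist [[350.84257216   0.         276.87556226]
 [  0.         350.84257216 207.72162667]
 [  0.           0.           1.        ]] None None [[-2.55149074e-04  9.55018636e-01  2.96545680e-01  8.24974387e+01]
 [ 9.99999967e-01  2.46444387e-04  6.67353641e-05 -3.03599727e-01]
 [-9.34850191e-06  2.96545687e-01 -9.55018667e-01 -1.61322285e+02]
 [ 0.00000000e+00  0.00000000e+00  0.00000000e+00  1.00000000e+00]]
sensor []
cell []
tray []
hexagon []
```

View pics/a_scene.png

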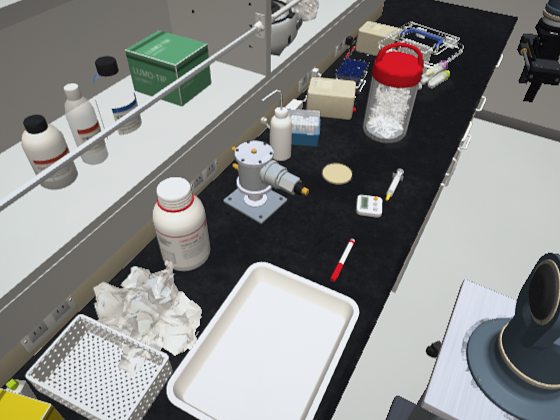

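View pics/a_top.png

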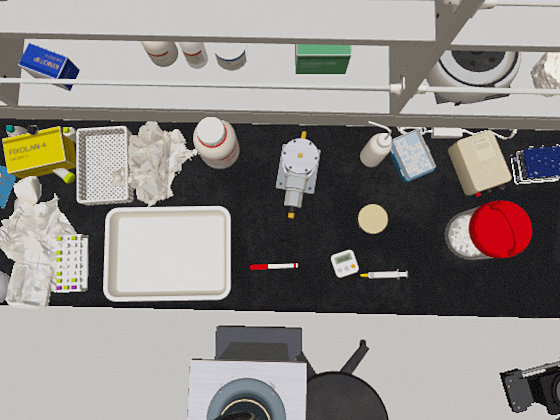

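The scene camera shows the cell at about (255,180), with the sensor pointing out to an orange end near (303,190), and the tray at about (265,345). The top camera has the sensor end at about (290,215) and the tray at about (167,253).

```bash
cat > h.py <<'E'
import numpy as np,cv2
from bench import ctrl,cams,finder,ticket
from scipy.spatial.transform import Rotation as R
def rot(q): return R.from_quat([q[1],q[2],q[3],q[0]]).as_matrix()
def cloud(name):
    s=ctrl.observe(); f=cams.grab_frame(name); K=f["K"]; z=f["range_z"]
    v,u=np.mgrid[:420,:560]
    P=np.stack([(u-K[0,2])/K[0,0]*z,-(v-K[1,2])/K[1,1]*z,-z],-1)
    if name=="wrist":
        H=f["hand_eye"]; P=P@H[:3,:3].T+H[:3,3]; P=P@rot(s["orientation"]).T+s["tcp_pos"]
    else: P=P@rot(f["orientation"]).T+f["xyz"]
    P[z==0]=np.nan
    return f,P
E
python3 - <<'E'
from h import *
for c in ["top","scene"]:
    f,P=cloud(c); np.savez(f"{c}.npz",P=P,im=f["image"])
    big=cv2.resize(f["image"][120:230,240:420,::-1] if c=="top" else f["image"][100:240,200:360,::-1],None,fx=4.4,fy=4.4 if c=="top" else 4.2,interpolation=cv2.INTER_CUBIC)
    cv2.imwrite(f"pics/b_{c}.png",big)
    for t in ["sensor","cell","tray","timer","dish","syringe","marker","wash"]:
        r=finder.silhouettes(c,t)
        if r:
            Q=P[r[0]["mask"]]; Q=Q[~np.isnan(Q[:,0])]
            print(c,t,r[0]["conf"],r[0]["bbox"],np.percentile(Q,[2,50,98],axis=0).round(0).tolist() if len(Q) else None)
E
```

```text
top sensor 0.85 [284.8, 187.0, 21.1, 30.8] [[537.0, -131.0, 129.0], [578.0, -108.0, 143.0], [606.0, -89.0, 153.0]]
top cell 0.62 [280.9, 132.2, 42.4, 63.1] [[611.0, -181.0, 2.0], [672.0, -123.0, 164.0], [753.0, -70.0, 174.0]]
top tray 0.68 [102.3, 205.7, 129.2, 96.4] [[317.0, 66.0, -2.0], [438.0, 238.0, 5.0], [560.0, 394.0, 49.0]]
top timer 0.62 [331.9, 250.2, 28.0, 25.7] [[388.0, -292.0, -1.0], [422.0, -257.0, 17.0], [455.0, -223.0, 24.0]]
top dish 0.35 [253.1, 262.2, 41.1, 9.5] [[402.0, -122.0, 5.0], [410.0, -61.0, 12.0], [418.0, -2.0, 19.0]]
top syringe 0.55 [362.6, 268.0, 45.2, 12.0] [[385.0, -429.0, -2.0], [394.0, -380.0, 15.0], [406.0, -316.0, 23.0]]
top marker 0.57 [250.7, 260.1, 47.7, 8.4] [[402.0, -119.0, -3.0], [411.0, -66.0, 11.0], [421.0, 0.0, 19.0]]
top wash 0.9 [359.9, 122.8, 32.5, 43.0] [[701.0, -368.0, 1.0], [725.0, -329.0, 119.0], [783.0, -303.0, 206.0]]
scene sensor 0.81 [276.8, 171.5, 33.3, 23.3] [[537.0, -124.0, 113.0], [574.0, -101.0, 139.0], [604.0, -91.0, 150.0]]
scene cell 0.67 [222.4, 140.8, 61.2, 83.9] [[614.0, -169.0, 10.0], [670.0, -103.0, 102.0], [748.0, -72.0, 170.0]]
scene tray 0.91 [166.8, 261.6, 189.9, 157.8] [[318.0, 64.0, -0.0], [453.0, 223.0, 3.0], [558.0, 382.0, 47.0]]
scene timer 0.91 [357.9, 197.9, 23.7, 23.5] [[386.0, -289.0, 4.0], [419.0, -250.0, 17.0], [451.0, -224.0, 21.0]]
scene dish 0.74 [323.1, 166.0, 28.3, 20.6] [[511.0, -379.0, 2.0], [548.0, -340.0, 6.0], [587.0, -302.0, 10.0]]
scene syringe 0.58 [384.4, 171.0, 20.2, 32.4] [[383.0, -435.0, 1.0], [391.0, -377.0, 15.0], [406.0, -312.0, 20.0]]
scene marker 0.68 [329.6, 239.6, 26.7, 40.3] [[401.0, -124.0, 6.0], [408.0, -55.0, 11.0], [416.0, 1.0, 15.0]]
scene wash 0.96 [266.4, 105.0, 25.5, 54.7] [[701.0, -414.0, 2.0], [722.0, -323.0, 85.0], [813.0, -306.0, 150.0]]
```

Run:
```python
import numpy as np
P=np.load("top.npz")["P"]
np.set_printoptions(linewidth=200,suppress=True)
# z/x/y along columns/rows around sensor
print("z"); print(P[150:222:2,278:316:2,2].round(0))
# shelf: heights per row col 300
for v in range(0,300,12): print(v,P[v,300].round(0),P[v,180].round(0),P[v,350].round(0))
```

```text
z
[[  1.   2.  18. 170. 173. 171. 167. 166. 170. 166. 170. 168. 167. 170. 167. 167. 174. 169. 170.]
 [ -2.   1. 169. 171. 166. 172. 168. 168. 174. 172. 171. 179. 170. 169. 173. 170. 170. 168. 172.]
 [ -1.   1. 170. 172. 172. 170. 164. 163. 168. 168. 172. 178. 175. 169. 172. 168. 169. 169. 168.]
 [  2.   7. 165. 167. 172. 168. 172. 169. 171. 168. 176. 171. 167. 167. 170. 169. 168. 169. 171.]
 [ -0.  17. 168. 169. 172. 171. 171. 165. 173. 166. 169. 168. 172. 171. 168. 167. 170. 168. 168.]
 [  5.  18.  81. 170. 173. 168. 170. 165. 170. 173. 168. 169. 174. 173. 168. 172. 167. 169. 170.]
 [  1.  13.  76. 167. 168. 171. 172. 170. 167. 164. 172. 168. 172. 169. 170. 167. 168. 169. 169.]
 [  1.  19.  80. 166. 169. 168. 170. 165. 168. 170. 167. 170. 167. 170. 170. 166. 172. 169. 168.]
 [ -1.  11.  79.  82. 167. 171. 172. 167. 171. 168. 168. 174. 170. 174. 169. 167. 169. 168. 159.]
 [  9.  20.  18.  76. 111. 172. 172. 170. 167. 167. 171. 168. 167. 168. 165. 172. 169. 164.  79.]
 [ 13.  15.  19.  78.  88. 137. 173. 170. 171. 171. 173. 169.  nan 173. 173. 167. 160.  78.  13.]
 [ 16.  14.  14.  74
[... 3239 characters left out ...]
06.  54.] [ 730. -276.    0.]
168 [ 655. -126.  168.] [679. 210.  25.] [ 694. -276.    3.]
180 [ 626. -127.  157.] [649. 214.  -2.] [ 661. -277.   -6.]
192 [ 598. -128.  141.] [614. 212.  -2.] [ 624. -275.    6.]
204 [ 568. -129.  132.] [579. 209.   2.] [ 590. -276.    0.]
216 [ 552. -134.    3.] [544. 206.   8.] [ 555. -276.    1.]
228 [ 518. -135.   -2.] [510. 206.   1.] [ 521. -276.    0.]
240 [ 484. -135.    1.] [476. 204.   3.] [ 487. -276.    2.]
252 [ 450. -136.   -6.] [442. 201.   7.] [ 452. -274.   19.]
264 [ 417. -137.   -3.] [409. 202.  -4.] [ 419. -274.   20.]
276 [ 383. -137.    6.] [375. 199.   4.] [ 386. -276.    4.]
288 [ 350. -138.    1.] [342. 197.   3.] [ 353. -276.    4.]
```

Run:
```python
import numpy as np
from scipy.optimize import least_squares
for c in ["top","scene"]:
    D=np.load(c+".npz");P=D["P"].reshape(-1,3); im=D["im"].reshape(-1,3)
    m=(P[:,0]>520)&(P[:,0]<760)&(P[:,1]>-200)&(P[:,1]<-50)&(P[:,2]>60)
    Q=P[m]; C=im[m]
    T=Q[(Q[:,2]>162)&(Q[:,2]<176)]
    # circle by min enclosing w/ robust: mask extents
    print(c,"top extents",np.percentile(T,[1,99],axis=0).round(1).tolist(), len(T), T.mean(0).round(1), np.sqrt(T[:,:2].var(0).sum()*2))
    cen=T[:,:2].mean(0)
    # sleeve: fit cylinder
    def sl(p,Q,r):
        o=np.array([p[0]*0+600,p[0],p[3]]); d=np.array([np.cos(p[1]),np.sin(p[1]),p[2]*0]); 
        w=Q-o; w=w-np.outer(w@d,d); return np.linalg.norm(w,axis=1)-r
    for nm,x0,x1,r in [("sleeve",596,640,27)]:
        S=Q[(Q[:,0]>x0)&(Q[:,0]<x1)&(Q[:,2]<161)&(Q[:,2]>100)]
        s=least_squares(sl,[-110,0.2,0,130],args=(S,r),loss="soft_l1")
        print(nm,len(S),s.x.round(4), "rms",np.std(s.fun))
    # sensor+sleeve ridge yaw: extents of y per x
    for x in range(535,640,6):
        S=Q[(abs(Q[:,0]-x)<3)&(Q[:,2]>110)]
        if len(S)>3: print(x,len(S),S[:,1].min().round(1),S[:,1].max().round(1),np.percentile(S[:,2],95).round(1))
    B=(C[:,0].astype(int)>C[:,2].astype(int)+60)
    print("orange",Q[B].round(0).tolist()[:40])
```

```text
top top extents [[640.9, -166.2, 162.5], [731.0, -81.5, 174.7]] 1011 [ 687.2 -123.6  168.9] 46.664646533222324
sleeve 354 [-1.102132e+02 -2.021000e-01 -8.190000e-02  1.302384e+02] rms 3.8011803857419486
535 11 -111.2 -98.0 137.4
541 17 -111.1 -98.1 138.9
547 24 -118.7 -92.7 144.0
553 26 -118.5 -92.6 144.3
559 26 -123.3 -92.6 145.3
565 42 -128.7 -87.2 150.1
571 38 -128.7 -87.1 150.7
577 37 -131.1 -87.0 150.1
583 39 -131.0 -89.4 149.8
589 43 -130.9 -89.3 152.8
595 36 -130.7 -89.2 150.9
601 46 -133.0 -91.6 153.6
607 44 -138.4 -91.4 158.3
613 54 -140.7 -88.6 159.7
619 53 -140.7 -88.5 159.5
625 45 -140.5 -88.5 159.4
631 53 -145.9 -90.9 158.6
637 58 -148.4 -88.2 162.8
orange [[757.0, -132.0, 151.0], [757.0, -135.0, 151.0], [754.0, -130.0, 154.0], [755.0, -133.0, 151.0], [753.0, -135.0, 156.0], [756.0, -138.0, 146.0], [751.0, -130.0, 154.0], [751.0, -132.0, 154.0], [752.0, -135.0, 153.0], [753.0, -138.0, 148.0], [749.0, -127.0, 152.0], [750.0, -130.0, 149.0], [749.0, -133.0, 153.0], [749.0, -135.0, 153.0], [750.0, -138.0, 151.0], [747.0, -127.0, 150.0], [747.0, -130.0, 150.0], [747.0, -133.
[... 1453 characters left out ...]
.0, 151.0], [746.0, -134.0, 151.0], [698.0, -137.0, 168.0], [691.0, -130.0, 175.0], [690.0, -132.0, 174.0], [688.0, -133.0, 174.0], [753.0, -131.0, 146.0], [751.0, -132.0, 147.0], [746.0, -129.0, 151.0], [693.0, -128.0, 172.0], [690.0, -128.0, 174.0], [687.0, -128.0, 175.0], [685.0, -128.0, 175.0], [682.0, -129.0, 176.0], [689.0, -122.0, 175.0], [687.0, -124.0, 174.0], [685.0, -125.0, 174.0], [685.0, -128.0, 173.0], [690.0, -124.0, 171.0], [687.0, -123.0, 172.0], [685.0, -124.0, 173.0], [682.0, -125.0, 173.0], [754.0, -137.0, 98.0], [751.0, -136.0, 100.0], [750.0, -139.0, 98.0], [755.0, -133.0, 97.0], [753.0, -135.0, 96.0], [752.0, -137.0, 95.0], [747.0, -135.0, 99.0], [745.0, -137.0, 98.0]]
```

View pics/b_top.png

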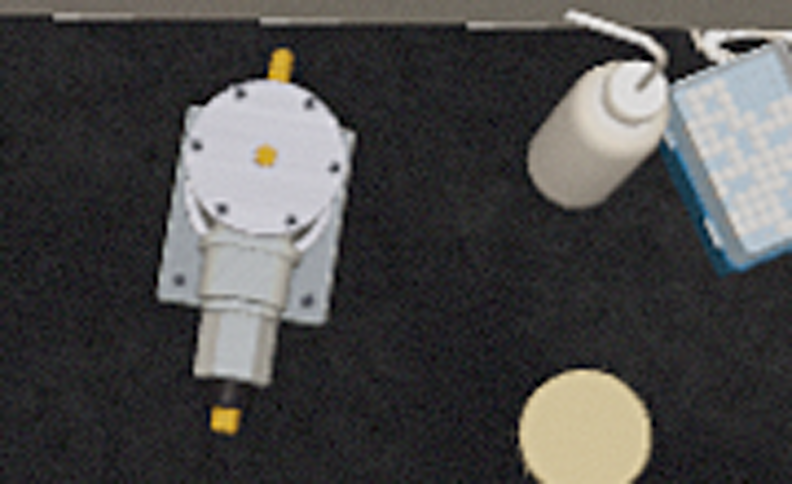

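View pics/b_scene.png

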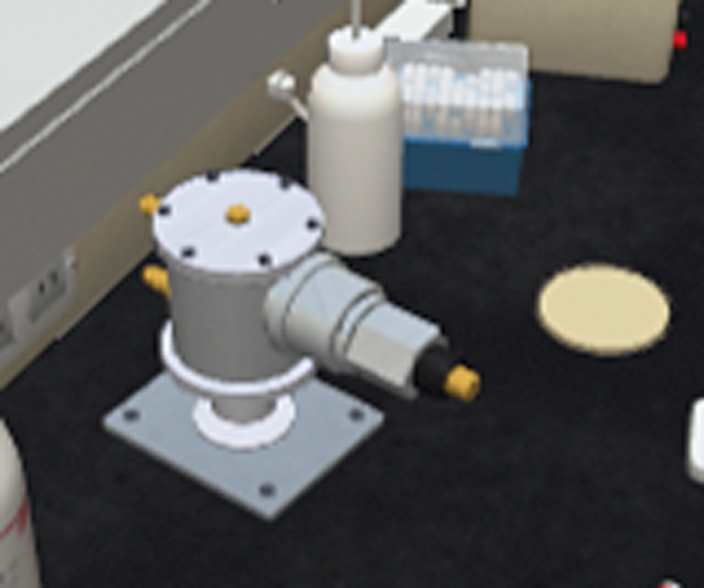

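```bash
cat > xa.py <<'E'
import numpy as np
from scipy.spatial.transform import Rotation as R
def fk(q):
    d=[267,0,293,0,342.5,0,97]; a=[0,0,0,52.5,77.5,0,76]; al=[0,-90,90,90,90,90,-90]
    a=[0,0,0,52.5,77.5,0,76]
    T=np.eye(4); Ts=[]
    for i in range(7):
        c,s=np.cos(np.radians(al[i])),np.sin(np.radians(al[i])); 
        A=np.eye(4); A[1:3,1:3]=[[c,-s],[s,c]]; A[0,3]=a[i]
        B=np.eye(4); B[:2,:2]=[[np.cos(q[i]),-np.sin(q[i])],[np.sin(q[i]),np.cos(q[i])]]; B[2,3]=d[i]
        T=T@A@B
    return T
E
python3 - <<'E'
from h import *; from xa import fk
s=ctrl.observe();T=fk(s["q"]); p=s["tcp_pos"]; Rm=rot(s["orientation"])
print(T.round(3)); print(Rm.round(3),p, np.hypot(*p[:2]),np.hypot(*T[:2,3]))
E
```

```text
[[ 2.62000e-01  9.65000e-01 -2.50000e-02  1.91266e+02]
 [ 9.62000e-01 -2.64000e-01 -7.20000e-02  5.52350e+02]
 [-7.60000e-02 -5.00000e-03 -9.97000e-01  3.03896e+02]
 [ 0.00000e+00  0.00000e+00  0.00000e+00  1.00000e+00]]
[[ 0.965  0.262  0.   ]
 [ 0.262 -0.965 -0.   ]
 [ 0.     0.    -1.   ]] [ 176.69788188 -651.46552387  222.57356681] 675.0033112845742 584.5280813403585
```

Emit:
{"op": "servo_tool", "data": {"commands": [[[0.03,-0.024,-0.006,0,0,0],[0.03,-0.024,-0.006,0,0,0],[0.03,-0.024,-0.006,0,0,0],[0.03,-0.024,-0.006,0,0,0],[0.03,-0.024,-0.006,0,0,0],[0.03,-0.024,-0.006,0,0,0],[0.03,-0.024,-0.006,0,0,0],[0.03,-0.024,-0.006,0,0,0],[0.03,-0.024,-0.006,0,0,0],[0.03,-0.024,-0.006,0,0,0]]], "fingers": 0.087, "squeeze": 30}}

```text
time_s: 2.48
tcp_pos: [404.2, -339.7, 283.2]
orientation: [0.0, 0.991, 0.132, 0.0]
ft_force: [-0.3, -0.0, 0.2]
opening: 86.8
```

Emit:
{"op": "servo_tool", "data": {"commands": [[[0.0325,-0.025,0,0,0,0],[0.0325,-0.025,0,0,0,0],[0.0325,-0.025,0,0,0,0],[0.0325,-0.025,0,0,0,0],[0.0325,-0.025,0,0,0,0],[0.0325,-0.025,0,0,0,0],[0.0325,-0.025,0,0,0,0],[0,0,0,0,0,7.1],[0,0,0,0,0,7.1],[0,0,0,0,0,7.1]]]}}

```text
time_s: 3.32
tcp_pos: [577.6, -111.8, 282.4]
orientation: [-0.0, 0.998, -0.055, -0.0]
ft_force: [-0.7, 0.1, 0.4]
opening: 87.0
```

```bash
cat > look.py <<'E'
from h import *
import sys
n=sys.argv[1]; s=ctrl.observe(); print(s["time_s"],s["tcp_pos"].round(1),"q",s["q"].round(3),"F",s["ft_force"].round(1),s["opening"])
print(rot(s["orientation"]).round(4).tolist())
f,P=cloud("wrist"); np.savez(f"w_{n}.npz",P=P,im=f["image"]); cv2.imwrite(f"pics/w_{n}.png",f["image"][:,:,::-1])
E
python3 look.py 1
```

```text
3.3167 [ 577.6 -111.8  282.4] q [ 0.373  0.301 -0.323  1.655  0.101  1.202 -1.655] F [-0.7  0.1  0.4] 86.96671529153213
[[0.9938, -0.1108, -0.0002], [-0.1108, -0.9938, 0.0001], [-0.0002, -0.0001, -1.0]]
```

View pics/w_1.png

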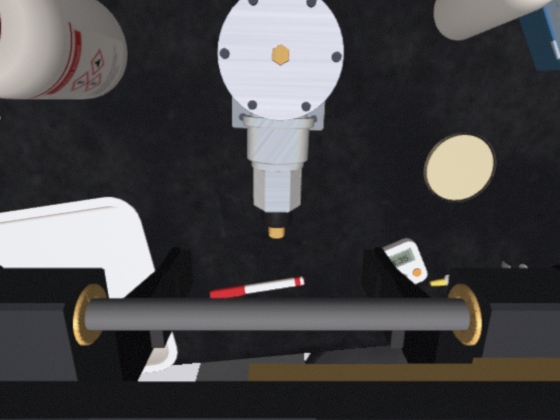

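Run:
```python
import numpy as np
from scipy.optimize import least_squares
D=np.load("w_1.npz");P=D["P"].reshape(-1,3)
m=(P[:,0]>520)&(P[:,0]<760)&(P[:,1]>-200)&(P[:,1]<-50)&(P[:,2]>100)
Q=P[m]
T=Q[(Q[:,2]>163)&(Q[:,2]<175)]
def circ(p): return None
c=(np.percentile(T[:,:2],0.5,axis=0)+np.percentile(T[:,:2],99.5,axis=0))/2
print("top",len(T),T[:,:2].mean(0),c,np.percentile(T,[.5,50,99.5],axis=0).round(1).tolist())
pts=[]
for x in range(530,640,5):
    S=Q[(abs(Q[:,0]-x)<2.5)&(Q[:,2]>118)&(Q[:,2]<163)]
    if len(S)>10:
        lo,hi=np.percentile(S[:,1],[1,99]); pts.append((x,(lo+hi)/2)); print(x,len(S),lo.round(1),hi.round(1),round((lo+hi)/2,1),np.percentile(S[:,2],95).round(1))
pts=np.array(pts); print(np.polyfit(pts[:,0],pts[:,1],1), np.polyval(np.polyfit(pts[:,0],pts[:,1],1),[580,686]))
print("xmin",np.percentile(Q[:,0],.3))
F=P[(P[:,2]>12)&(P[:,2]<24)&(P[:,0]>560)&(P[:,0]<760)&(P[:,1]>-220)&(P[:,1]<-30)]
import cv2
r=cv2.minAreaRect(F[:,:2].astype(np.float32)); print(r)
```

```text
top 12522 [ 688.45230609 -125.79310419] [ 685.65347098 -125.93404365] [[645.8, -169.8, 165.2], [689.3, -125.5, 167.2], [725.5, -82.1, 173.4]]
535 45 -112.6 -99.1 -105.9 134.0
540 77 -113.9 -98.4 -106.2 134.6
545 56 -118.8 -98.9 -108.8 139.0
550 123 -120.7 -94.4 -107.6 140.9
555 152 -121.1 -94.7 -107.9 141.5
560 128 -121.5 -95.2 -108.3 141.0
565 143 -130.8 -95.0 -112.9 146.6
570 251 -131.2 -88.0 -109.6 147.1
575 252 -131.6 -88.5 -110.0 146.9
580 256 -133.1 -89.3 -111.2 147.1
585 264 -133.5 -90.0 -111.7 147.2
590 262 -133.9 -90.6 -112.3 147.4
595 274 -134.4 -91.2 -112.8 147.4
600 239 -136.0 -91.9 -113.9 149.4
605 261 -139.1 -92.2 -115.7 151.3
610 288 -140.5 -92.2 -116.4 156.3
615 365 -142.0 -89.4 -115.7 156.5
620 372 -142.2 -90.0 -116.1 156.4
625 374 -142.6 -90.7 -116.7 156.4
630 379 -144.2 -91.2 -117.7 156.6
635 392 -147.8 -92.0 -119.9 157.4
[ -0.12562131 -38.75999228] [-111.62035037 -124.93620892]
xmin 551.1510214612483
((688.7073974609375, -125.76792907714844), (108.38385009765625, 127.14112091064453), 81.93335723876953)
```

Emit:
{"op": "servo_tool", "data": {"commands": [[[0,0,0,0,0,1.1],[0,0,0,6,0,0],[0,0,0,6,0,0],[0,0,0,6,0,0],[0,0,0,6,0,0],[0,0,0,6,0,0],[0,0,0,0,0,0]]]}}

```text
time_s: 3.95
tcp_pos: [575.7, -119.4, 279.6]
orientation: [-0.258, 0.964, -0.065, 0.016]
ft_force: [-0.9, -2.3, -1.8]
opening: 86.9
```

```bash
python3 look.py 2
```

```text
3.95 [ 575.7 -119.4  279.6] q [ 0.679  0.396 -0.386  1.636 -0.388  1.261 -1.25 ] F [-0.9 -2.3 -1.8] 86.93160005468113
[[0.991, -0.1177, 0.0641], [-0.134, -0.8579, 0.4961], [-0.0034, -0.5002, -0.8659]]
```

Run:
```python
import numpy as np
for c in ["top","scene"]:
    P=np.load(c+".npz")["P"].reshape(-1,3)
    m=(P[:,0]>560)&(P[:,0]<770)&(P[:,1]>-60)&(P[:,1]<400)&(P[:,2]>60)&(P[:,2]<240)
    Q=P[m]; print(c,np.percentile(Q,[1,50,99],axis=0).round(0).tolist())
    for y in range(-60,400,30):
        S=Q[abs(Q[:,1]-y)<15]
        if len(S)>5: print(y,len(S),S[:,0].min().round(),S[:,2].max().round())
```

```text
top [[601.0, 47.0, 61.0], [718.0, 95.0, 165.0], [768.0, 359.0, 215.0]]
60 464 690.0 213.0
90 558 683.0 217.0
120 464 683.0 219.0
150 120 694.0 208.0
360 47 580.0 66.0
scene [[682.0, 66.0, 61.0], [712.0, 125.0, 152.0], [766.0, 249.0, 212.0]]
60 133 688.0 211.0
90 781 681.0 214.0
120 1321 681.0 213.0
150 1083 694.0 205.0
360 28 577.0 62.0
```

Emit:
{"op": "servo_tool", "data": {"commands": [[[0.0015,0.017,0.015,0,0,0],[0,0.017,0.015,0,0,0],[0,0.017,0.015,0,0,0],[0,0.017,0.012,0,0,0],[0,0,0,0,0,0],[0,0,0,0,0,0]]]}}

```text
time_s: 4.5
tcp_pos: [575.0, -141.7, 199.5]
orientation: [-0.258, 0.964, -0.06, 0.016]
ft_force: [-0.0, -0.2, 1.0]
opening: 86.9
```

```bash
python3 look.py 3
```

```text
4.5 [ 575.  -141.7  199.5] q [ 0.698  0.485 -0.376  1.697 -0.372  1.141 -1.161] F [-0.  -0.2  1. ] 86.88001336983807
[[0.9924, -0.107, 0.0614], [-0.1233, -0.8595, 0.496], [-0.0003, -0.4997, -0.8662]]
```

View pics/w_3.png

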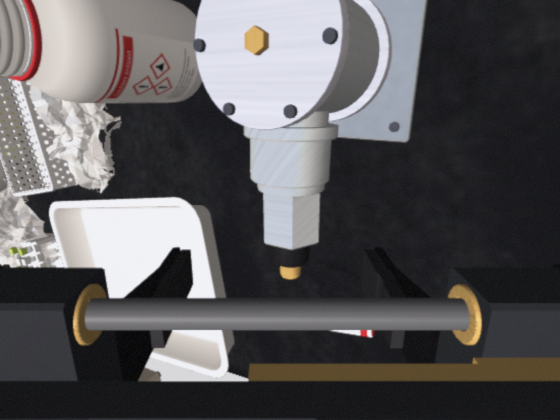

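```bash
cat > hexm.py <<'E'
from h import *
import sys
D=np.load(f"w_{sys.argv[1]}.npz")
s=ctrl.observe(); Rm=rot(s["orientation"]); t=(D["P"].reshape(-1,3)-s["tcp_pos"])@Rm
zc=float(sys.argv[2]); 
m=(abs(t[:,1])<45)&(t[:,2]>zc-40)&(t[:,2]<zc+20)&(t[:,0]>-60)&(t[:,0]<60)
t=t[m]
for x in range(-50,60,5):
    S=t[abs(t[:,0]-x)<2.5]
    if len(S)>15:
        lo,hi=np.percentile(S[:,1],[2,98]); rz=np.percentile(S[:,2],3)
        print(x,len(S),lo.round(1),hi.round(1),"mid",((lo+hi)/2).round(1),"top z",rz.round(1))
E
python3 hexm.py 3 75.6
```

```text
-45 73 3.1 17.4 mid 10.3 top z 71.5
-40 112 3.1 17.4 mid 10.2 top z 70.8
-35 55 1.0 20.5 mid 10.7 top z 66.4
-30 203 -2.8 22.7 mid 10.0 top z 65.0
-25 236 -3.5 23.5 mid 10.0 top z 64.6
-20 200 -2.7 22.6 mid 9.9 top z 64.5
-15 191 -7.5 28.3 mid 10.4 top z 57.5
-10 368 -7.5 28.3 mid 10.4 top z 57.2
-5 368 -7.8 28.0 mid 10.1 top z 57.2
0 379 -7.3 28.6 mid 10.6 top z 57.1
5 391 -8.0 28.4 mid 10.2 top z 57.0
10 396 -7.9 28.2 mid 10.2 top z 56.8
15 398 -7.9 28.0 mid 10.0 top z 56.6
20 325 -7.8 28.5 mid 10.4 top z 56.0
25 484 -11.2 31.2 mid 10.0 top z 54.7
30 424 -15.6 33.1 mid 8.8 top z 49.7
35 616 -16.2 33.6 mid 8.7 top z 49.8
40 627 -16.0 33.5 mid 8.8 top z 49.7
45 642 -15.9 33.9 mid 9.0 top z 49.7
50 649 -15.8 33.6 mid 8.9 top z 49.7
55 631 -15.6 34.0 mid 9.2 top z 49.6
```

Emit:
{"op": "servo_tool", "data": {"commands": [[[0.001,0.0096,0.02,0,0,0],[0,0,0.025,0,0,0],[0,0,0.025,0,0,0],[0,0,0.015,0,0,0],[0,0,0.008,0,0,0],[0,0,0,0,0,0],[0,0,0,0,0,0]]]}}

```text
time_s: 5.13
tcp_pos: [581.8, -105.2, 115.4]
orientation: [-0.258, 0.964, -0.06, 0.017]
ft_force: [0.4, 0.2, 0.4]
opening: 87.0
```

```bash
python3 look.py 4; python3 hexm.py 4 -15
python3 - <<'E'
from h import *
f,P=cloud("scene"); cv2.imwrite("pics/s4.png",cv2.resize(f["image"][80:280,180:420,::-1],None,fx=3,fy=3))
E
```

```text
5.1333 [ 581.8 -105.2  115.4] q [ 0.65   0.571 -0.389  1.788 -0.381  0.951 -1.144] F [0.4 0.2 0.4] 86.97536236109974
[[0.9922, -0.1068, 0.0645], [-0.1247, -0.8598, 0.4952], [0.0026, -0.4994, -0.8664]]
-45 20 -8.3 6.7 mid -0.8 top z -17.9
-40 90 -7.9 6.2 mid -0.9 top z -20.7
-35 119 -11.3 9.6 mid -0.8 top z -26.1
-30 441 -13.6 12.1 mid -0.8 top z -27.1
-25 495 -13.3 11.9 mid -0.7 top z -27.3
-20 96 -12.1 9.9 mid -1.1 top z -27.7
-15 293 -11.5 9.2 mid -1.2 top z -34.8
-10 188 -44.7 44.5 mid -0.1 top z -48.0
-5 427 -44.6 44.6 mid 0.0 top z -48.4
0 652 -44.8 43.8 mid -0.5 top z -47.7
5 1291 -44.8 43.6 mid -0.6 top z -34.7
10 1536 -44.8 44.8 mid -0.0 top z -40.4
15 951 -19.2 17.1 mid -1.0 top z -35.1
20 642 -21.1 18.8 mid -1.1 top z -36.6
25 648 -20.4 18.8 mid -0.8 top z -38.8
30 1343 -25.7 21.9 mid -1.9 top z -41.9
35 1519 -26.0 22.1 mid -2.0 top z -41.9
40 1579 -26.1 22.3 mid -1.9 top z -41.9
45 1635 -25.8 22.1 mid -1.9 top z -42.0
50 1673 -25.9 22.2 mid -1.9 top z -42.1
55 1423 -25.3 22.5 mid -1.4 top z -45.2
```

View pics/w_4.png

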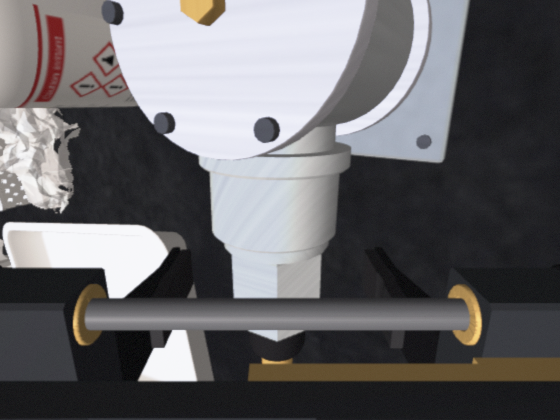

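View pics/s4.png

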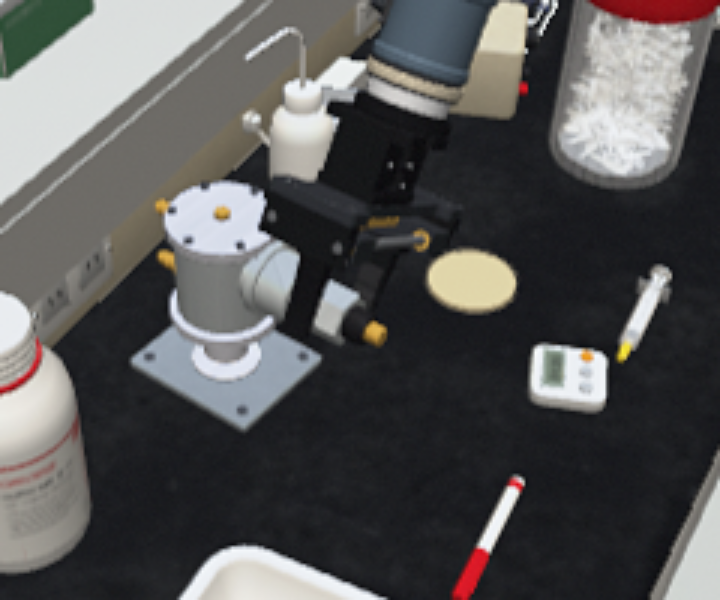

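Emit:
{"op": "servo_tool", "data": {"commands": [[[0,-0.0007,0,0,0,0],[0,0,0,0,0,0],[0,0,0,0,0,0],[0,0,0,0,0,0],[0,0,0,0,0,0],[0,0,0,0,0,0],[0,0,0,0,0,0],[0,0,0,0,0,0],[0,0,0,0,0,0],[0,0,0,0,0,0]]], "fingers": 0.03, "squeeze": 30}}

```text
time_s: 6.07
tcp_pos: [580.6, -104.4, 114.4]
orientation: [-0.259, 0.964, -0.061, 0.016]
ft_force: [-0.5, 1.6, 1.4]
opening: 37.4
```

Emit:
{"op": "servo_tool", "data": {"commands": [[[-0.00033,0.00126,-6e-05,-5,0,0],[-0.00033,0.00126,-6e-05,-5,0,0],[-0.00033,0.00126,-6e-05,-5,0,0],[-0.00033,0.00126,-6e-05,-5,0,0],[-0.00033,0.00126,-6e-05,-5,0,0],[-0.00033,0.00126,-6e-05,-5,0,0],[0,0,0,0,0,0],[0,0,0,0,0,0]]]}}

```text
time_s: 6.73
tcp_pos: [578.0, -110.7, 112.5]
orientation: [0.0, 0.998, -0.062, 0.0]
ft_force: [-0.5, 0.7, 1.8]
opening: 37.5
```

```bash
python3 look.py 5
```

```text
6.7333 [ 578.  -110.7  112.5] q [ 0.224  0.45  -0.139  1.848  0.081  0.849 -1.65 ] F [-0.5  0.7  1.8] 37.54145732677027
[[0.9923, -0.1236, 0.0001], [-0.1236, -0.9923, -0.0003], [0.0002, 0.0003, -1.0]]
```

View pics/w_5.png

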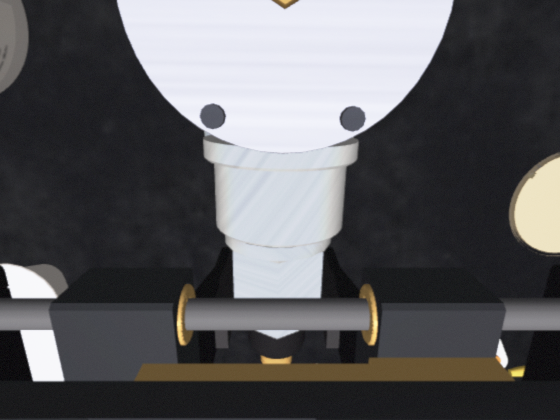

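The ridge of the hexagon (280,338) has stayed centred between the pads, so the sensor is turning with the gripper. Forces are small, so I'll carry on.

Emit:
{"op": "servo_tool", "data": {"commands": [[[-0.00033,0.00126,-6e-05,-5,0,0],[-0.00033,0.00126,-6e-05,-5,0,0],[-0.00033,0.00126,-6e-05,-5,0,0],[-0.00033,0.00126,-6e-05,-5,0,0],[-0.00033,0.00126,-6e-05,-5,0,0],[-0.00033,0.00126,-6e-05,-5,0,0],[-0.00033,0.00126,-6e-05,-5,0,0],[-0.00033,0.00126,-6e-05,-5,0,0],[-0.00033,0.00126,-6e-05,-5,0,0],[0,0,0,0,0,0]]]}}

```text
time_s: 7.62
tcp_pos: [572.0, -122.2, 116.5]
orientation: [0.386, 0.92, -0.058, -0.027]
ft_force: [-6.1, 1.1, 8.8]
opening: 37.9
```

```bash
python3 look.py 6;python3 - <<'E'
from h import *
f,P=cloud("scene"); cv2.imwrite("pics/s6.png",cv2.resize(f["image"][80:280,180:420,::-1],None,fx=3,fy=3))
E
```

```text
7.6167 [ 572.  -122.2  116.5] q [-0.353  0.6    0.161  1.863  0.733  1.125 -2.38 ] F [-6.1  1.1  8.8] 37.85430334486362
[[0.9918, -0.0855, -0.0944], [-0.1273, -0.695, -0.7077], [-0.0051, 0.7139, -0.7002]]
```

View pics/s6.png

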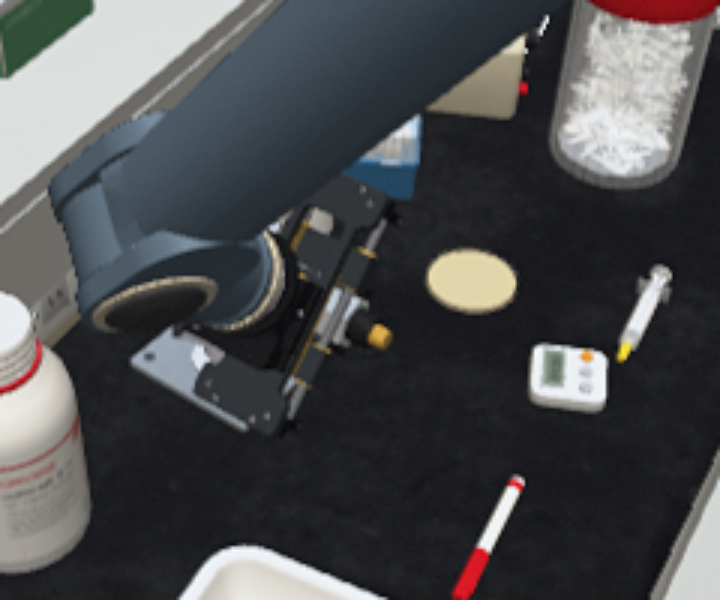

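Emit:
{"op": "servo_tool", "data": {"commands": [[[0,0,0,0,0,0],[0,0,0,0,0,0],[0,0,0,0,0,0],[0,0,0,0,0,0],[0,0,0,0,0,0],[0,0,0,0,0,0],[0,0,0,0,0,0]]], "fingers": 0.087}}

```text
time_s: 8.3
tcp_pos: [573.7, -121.5, 116.5]
orientation: [0.382, 0.922, -0.058, -0.024]
ft_force: [-0.9, 0.3, 0.5]
opening: 76.1
```

```bash
python3 look.py 7; python3 hexm.py 7 -15 | head -14
```

```text
8.3 [ 573.7 -121.5  116.5] q [-0.35   0.596  0.16   1.862  0.73   1.117 -2.377] F [-0.9  0.3  0.5] 76.09700612793326
[[0.992, -0.0891, -0.0888], [-0.1259, -0.7017, -0.7013], [0.0002, 0.7069, -0.7073]]
-45 39 -9.7 4.6 mid -2.6 top z -18.5
-40 162 -10.0 3.5 mid -3.3 top z -21.1
-35 40 -10.5 6.5 mid -2.0 top z -26.1
-30 357 -14.4 10.1 mid -2.1 top z -27.6
-25 479 -14.9 10.5 mid -2.2 top z -28.0
-20 211 -13.2 8.3 mid -2.4 top z -28.1
-15 152 -8.9 6.5 mid -1.2 top z -35.7
-10 316 -44.4 42.1 mid -1.2 top z -54.3
-5 717 -44.4 42.0 mid -1.2 top z -54.0
0 740 -44.3 41.9 mid -1.2 top z -54.1
5 1242 -40.2 37.8 mid -1.2 top z -36.1
10 2876 -44.6 44.5 mid -0.1 top z -43.7
15 960 -18.7 17.7 mid -0.5 top z -36.7
20 613 -18.7 18.2 mid -0.3 top z -37.7
```

View pics/w_7.png

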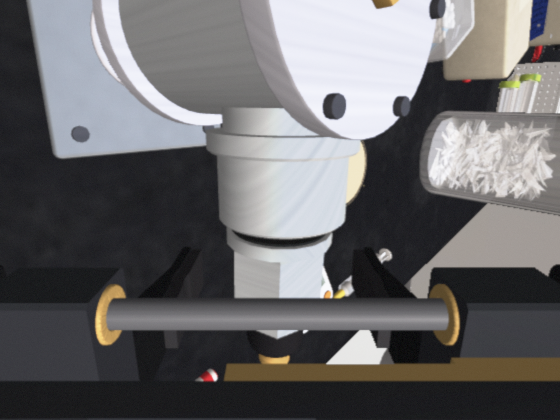

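A dark gap has opened between the port collar and the flange at about (280,240), so the sensor has backed out about 5 mm. I'll swing the open fingers back 60° around the hexagon.

Emit:
{"op": "servo_tool", "data": {"commands": [[[0,0,0,0,0,0],[0,-0.00169,-0.0001,6.7,0,0],[0,-0.00169,-0.0001,6.7,0,0],[0,-0.00169,-0.0001,6.7,0,0],[0,-0.00169,-0.0001,6.7,0,0],[0,-0.00169,-0.0001,6.7,0,0],[0,-0.00169,-0.0001,6.7,0,0],[0,-0.00169,-0.0001,6.7,0,0],[0,-0.00169,-0.0001,6.7,0,0],[0,-0.0016,-0.0001,6.4,0,0]]]}}

```text
time_s: 9.18
tcp_pos: [576.0, -108.3, 114.2]
orientation: [-0.132, 0.989, -0.063, 0.01]
ft_force: [-0.5, 0.9, -1.3]
opening: 87.2
```

Emit:
{"op": "servo_tool", "data": {"commands": [[[0,0,0,0,0,0]]]}}

```text
time_s: 9.27
tcp_pos: [573.9, -116.3, 111.7]
orientation: [-0.13, 0.989, -0.069, 0.008]
ft_force: [-0.7, -1.4, -1.0]
opening: 86.9
```

```bash
python3 look.py 8; python3 hexm.py 8 -15 | head -14
```

```text
9.2667 [ 573.9 -116.3  111.7] q [ 0.459  0.486 -0.257  1.831 -0.184  0.872 -1.36 ] F [-0.7 -1.4 -1. ] 86.93232917841155
[[0.9903, -0.1346, 0.0345], [-0.1389, -0.9567, 0.2557], [-0.0014, -0.258, -0.9661]]
-45 56 -12.6 1.7 mid -5.4 top z -18.1
-40 207 -11.8 2.2 mid -4.8 top z -19.2
-35 21 -12.0 5.1 mid -3.4 top z -24.1
-30 332 -17.8 6.7 mid -5.5 top z -25.7
-25 456 -17.7 6.7 mid -5.5 top z -26.1
-20 204 -15.5 4.3 mid -5.6 top z -26.2
-15 82 -10.9 -0.9 mid -5.9 top z -34.2
-10 85 -44.9 -5.5 mid -25.2 top z -49.2
-5 295 -44.9 -40.5 mid -42.7 top z -49.6
0 529 -43.7 12.3 mid -15.7 top z -49.3
5 1042 -41.5 11.8 mid -14.9 top z -34.9
10 1544 -44.8 11.3 mid -16.8 top z -42.0
15 926 -24.1 12.0 mid -6.0 top z -35.3
20 625 -24.5 12.0 mid -6.2 top z -36.3
```

View pics/w_8.png

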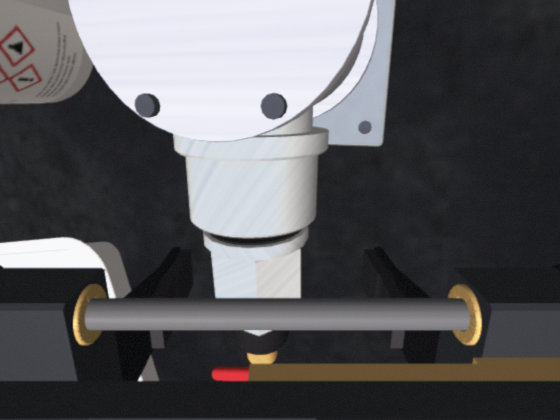

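Emit:
{"op": "servo_tool", "data": {"commands": [[[0,0,0,0,0,0],[0,0,0,0,0,0]]]}}

```text
time_s: 9.48
tcp_pos: [575.6, -105.4, 113.0]
orientation: [-0.13, 0.99, -0.061, 0.008]
ft_force: [0.1, 0.6, 0.0]
opening: 86.7
```

```bash
python3 look.py 9; python3 hexm.py 9 -15
```

```text
9.4833 [ 575.6 -105.4  113. ] q [ 0.444  0.484 -0.262  1.832 -0.182  0.871 -1.364] F [0.1 0.6 0. ] 86.74417975721617
[[0.9925, -0.1181, 0.0314], [-0.1222, -0.9589, 0.2561], [-0.0001, -0.258, -0.9662]]
-45 43 -4.8 10.0 mid 2.6 top z -18.2
-40 165 -4.2 9.2 mid 2.5 top z -20.1
-35 40 -6.2 11.9 mid 2.8 top z -25.2
-30 354 -10.3 14.7 mid 2.2 top z -26.8
-25 470 -10.2 15.1 mid 2.5 top z -27.2
-20 193 -8.7 12.9 mid 2.1 top z -27.3
-15 157 -5.8 9.8 mid 2.0 top z -35.1
-10 179 -44.7 44.6 mid -0.0 top z -48.4
-5 421 -44.6 44.7 mid 0.0 top z -48.7
0 608 -44.3 44.5 mid 0.1 top z -47.9
5 1293 -44.2 44.4 mid 0.1 top z -35.6
10 1505 -44.7 44.8 mid 0.0 top z -41.2
15 957 -15.7 20.7 mid 2.5 top z -36.5
20 599 -16.1 20.6 mid 2.3 top z -37.9
25 1301 -19.2 22.9 mid 1.8 top z -38.8
30 774 -18.7 22.5 mid 1.9 top z -37.2
35 1122 -21.8 25.2 mid 1.7 top z -44.5
40 1622 -22.6 25.3 mid 1.3 top z -44.5
45 1679 -22.6 25.6 mid 1.5 top z -44.6
50 1749 -22.5 25.5 mid 1.5 top z -44.6
55 1785 -22.4 25.7 mid 1.6 top z -44.7
```

Emit:
{"op": "servo_tool", "data": {"commands": [[[0,0,0,0,0,0],[0,0,0,0,0,0]]]}}

```text
time_s: 9.7
tcp_pos: [575.7, -105.6, 113.1]
orientation: [-0.13, 0.99, -0.061, 0.008]
ft_force: [0.4, -0.6, -0.1]
opening: 87.1
```

```bash
python3 look.py 10; python3 hexm.py 10 -15 |head -7
```

```text
9.7 [ 575.7 -105.6  113.1] q [ 0.444  0.483 -0.261  1.832 -0.183  0.871 -1.363] F [ 0.4 -0.6 -0.1] 87.14474837439961
[[0.9925, -0.1179, 0.0319], [-0.1222, -0.9588, 0.2563], [0.0004, -0.2583, -0.9661]]
-45 41 -5.8 9.2 mid 1.7 top z -17.8
-40 163 -5.1 8.3 mid 1.6 top z -20.0
-35 42 -6.6 11.6 mid 2.5 top z -24.7
-30 366 -11.2 13.4 mid 1.1 top z -26.6
-25 472 -11.1 13.8 mid 1.3 top z -26.9
-20 187 -9.5 12.0 mid 1.3 top z -27.0
-15 163 -6.8 8.9 mid 1.1 top z -35.0
```

Emit:
{"op": "servo_tool", "data": {"commands": [[[0,0.0015,0,0,0,0],[0,0,0,0,0,0],[0,0,0,0,0,0],[0,0,0,0,0,0],[0,0,0,0,0,0],[0,0,0,0,0,0],[0,0,0,0,0,0],[0,0,0,0,0,0],[0,0,0,0,0,0],[0,0,0,0,0,0]]], "fingers": 0.03}}

```text
time_s: 10.58
tcp_pos: [575.0, -108.7, 112.5]
orientation: [-0.131, 0.989, -0.062, 0.008]
ft_force: [-1.1, 1.2, 1.2]
opening: 38.1
```

Emit:
{"op": "servo_tool", "data": {"commands": [[[-0.00033,0.00122,-6e-05,-5,0,0],[-0.00033,0.00122,-6e-05,-5,0,0],[-0.00033,0.00122,-6e-05,-5,0,0],[-0.00033,0.00122,-6e-05,-5,0,0],[-0.00033,0.00122,-6e-05,-5,0,0],[-0.00033,0.00122,-6e-05,-5,0,0],[-0.00033,0.00122,-6e-05,-5,0,0],[-0.00033,0.00122,-6e-05,-5,0,0],[0,0,0,0,0,0]]]}}

```text
time_s: 11.33
tcp_pos: [569.7, -117.4, 113.4]
orientation: [0.22, 0.974, -0.06, -0.016]
ft_force: [-6.2, 0.7, 7.5]
opening: 37.7
```

```bash
python3 look.py 11
```

```text
11.3333 [ 569.7 -117.4  113.4] q [-0.151  0.483  0.068  1.879  0.501  0.948 -2.114] F [-6.2  0.7  7.5] 37.6595007587674
[[0.9923, -0.1097, -0.0575], [-0.1238, -0.8962, -0.426], [-0.0048, 0.4299, -0.9029]]
```

View pics/w_11.png

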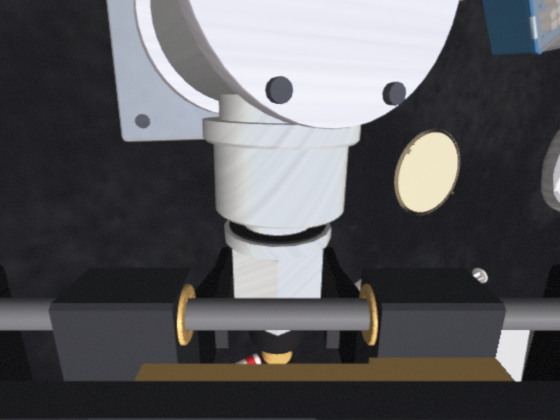

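Emit:
{"op": "servo_tool", "data": {"commands": [[[-0.00033,0.00122,-6e-05,-5,0,0],[-0.00033,0.00122,-6e-05,-5,0,0],[-0.00033,0.00122,-6e-05,-5,0,0],[-0.00033,0.00122,-6e-05,-5,0,0],[-0.00033,0.00122,-6e-05,-5,0,0],[0,0,0,0,0,0],[0,0,0,0,0,0]]]}}

```text
time_s: 11.97
tcp_pos: [566.6, -122.7, 117.0]
orientation: [0.424, 0.903, -0.058, -0.03]
ft_force: [-7.3, 2.4, 5.0]
opening: 37.4
```

```bash
python3 look.py 12
```

```text
11.9667 [ 566.6 -122.7  117. ] q [-0.404  0.63   0.194  1.871  0.767  1.162 -2.429] F [-7.3  2.4  5. ] 37.445051672140785
[[0.9916, -0.0789, -0.1023], [-0.1291, -0.6343, -0.7623], [-0.0047, 0.7691, -0.6391]]
```

Emit:
{"op": "servo_tool", "data": {"commands": [[[-0.001,0,0,0,0,0],[-0.001,0,0,0,0,0],[-0.001,0,0,0,0,0],[0,0,0,0,0,0],[0,0,0,0,0,0]]]}}

```text
time_s: 12.43
tcp_pos: [566.6, -122.5, 117.1]
orientation: [0.422, 0.905, -0.057, -0.026]
ft_force: [-0.6, -0.7, 0.2]
opening: 37.7
```

```bash
python3 look.py 13
```

```text
12.4333 [ 566.6 -122.5  117.1] q [-0.404  0.625  0.193  1.875  0.77   1.155 -2.433] F [-0.6 -0.7  0.2] 37.65238990666842
[[0.9921, -0.0813, -0.0957], [-0.1256, -0.6379, -0.7598], [0.0007, 0.7658, -0.6431]]
```

View pics/w_13.png

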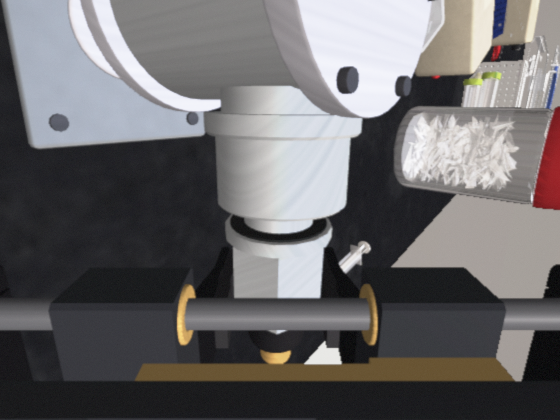

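Emit:
{"op": "servo_tool", "data": {"commands": [[[-0.001,0,0,0,0,0],[-0.001,0,0,0,0,0],[-0.001,0,0,0,0,0],[0,0,0,0,0,0],[0,0,0,0,0,0]]]}}

```text
time_s: 12.9
tcp_pos: [566.0, -122.0, 117.3]
orientation: [0.421, 0.905, -0.056, -0.024]
ft_force: [7.4, -3.0, -1.8]
opening: 37.9
```

```bash
python3 look.py 14
```

```text
12.9 [ 566.  -122.   117.3] q [-0.406  0.622  0.193  1.88   0.773  1.15  -2.437] F [ 7.4 -3.  -1.8] 37.90769039840414
[[0.9925, -0.0816, -0.0907], [-0.1219, -0.6387, -0.7597], [0.0041, 0.7651, -0.6439]]
```

Emit:
{"op": "servo_tool", "data": {"commands": [[[0.001,0,0,0,0,0],[0.001,0,0,0,0,0],[0,0,0,0,0,0],[0,0,0,0,0,0],[0,0,0,0,0,0],[0,0,0,0,0,0],[0,0,0,0,0,0],[0,0,0,0,0,0],[0,0,0,0,0,0],[0,0,0,0,0,0]]], "fingers": 0.087}}

```text
time_s: 13.78
tcp_pos: [565.2, -122.3, 117.1]
orientation: [0.422, 0.904, -0.057, -0.027]
ft_force: [-0.8, -1.4, -0.6]
opening: 85.9
```

Emit:
{"op": "servo_tool", "data": {"commands": [[[0,-0.00165,-0.0001,6.7,0,0],[0,-0.00165,-0.0001,6.7,0,0],[0,-0.00165,-0.0001,6.7,0,0],[0,-0.00165,-0.0001,6.7,0,0],[0,-0.00165,-0.0001,6.7,0,0],[0,-0.00165,-0.0001,6.7,0,0],[0,-0.00165,-0.0001,6.7,0,0],[0,-0.00165,-0.0001,6.7,0,0],[0,-0.0016,-0.0001,6.4,0,0]]]}}

```text
time_s: 14.53
tcp_pos: [567.4, -109.6, 113.6]
orientation: [-0.089, 0.994, -0.063, 0.007]
ft_force: [-0.3, 1.0, -0.9]
opening: 87.0
```

Emit:
{"op": "servo_tool", "data": {"commands": [[[0,0,0,0,0,0],[0,0,0,0,0,0],[0,0,0,0,0,0],[0,0,0,0,0,0],[0,0,0,0,0,0]]]}}

```text
time_s: 14.95
tcp_pos: [567.2, -106.4, 112.3]
orientation: [-0.087, 0.994, -0.061, 0.005]
ft_force: [-0.2, -0.3, 0.4]
opening: 86.7
```

```bash
python3 look.py 15; python3 hexm.py 15 -15 |head -20
```

```text
14.95 [ 567.2 -106.4  112.3] q [ 0.364  0.454 -0.206  1.861 -0.112  0.848 -1.439] F [-0.2 -0.3  0.4] 86.72819208775034
[[0.9926, -0.1194, 0.0209], [-0.1213, -0.9776, 0.1719], [-0.0001, -0.1732, -0.9849]]
-40 172 -5.5 9.0 mid 1.8 top z -21.2
-35 139 -4.9 8.9 mid 2.0 top z -21.5
-30 107 -9.1 11.8 mid 1.4 top z -27.1
-25 447 -11.0 14.3 mid 1.6 top z -27.9
-20 416 -9.4 12.5 mid 1.6 top z -28.3
-15 38 -5.7 7.7 mid 1.0 top z -33.3
-10 163 -44.6 44.5 mid -0.1 top z -48.5
-5 413 -44.6 44.6 mid -0.0 top z -48.7
0 576 -44.8 43.7 mid -0.5 top z -48.2
5 1228 -44.8 43.5 mid -0.7 top z -36.0
10 1528 -44.8 44.8 mid -0.0 top z -40.6
15 980 -17.4 19.0 mid 0.8 top z -36.5
20 966 -17.3 18.9 mid 0.8 top z -36.8
25 714 -19.6 19.5 mid -0.1 top z -38.7
30 1992 -21.4 22.1 mid 0.3 top z -38.7
35 1058 -18.4 20.4 mid 1.0 top z -33.9
40 184 -18.5 21.9 mid 1.7 top z -43.5
45 1634 -23.9 24.0 mid 0.0 top z -44.5
50 1733 -24.0 24.1 mid 0.0 top z -44.5
55 1812 -23.8 24.3 mid 0.2 top z -44.6
```

View pics/w_15.png

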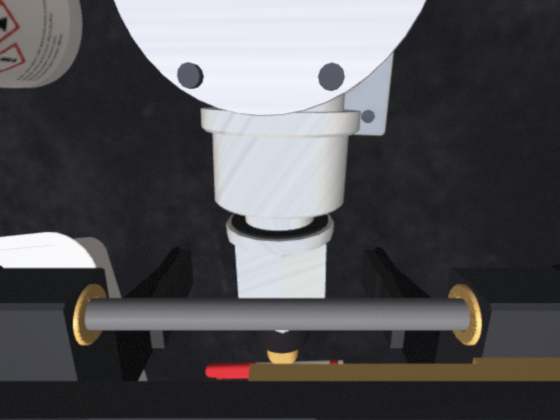

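Emit:
{"op": "servo_tool", "data": {"commands": [[[0,0.001,0,0,0,0],[0,0,0,0,0,0],[0,0,0,0,0,0],[0,0,0,0,0,0],[0,0,0,0,0,0],[0,0,0,0,0,0],[0,0,0,0,0,0],[0,0,0,0,0,0],[0,0,0,0,0,0],[0,0,0,0,0,0]]], "fingers": 0.03, "squeeze": 40}}

```text
time_s: 15.83
tcp_pos: [566.7, -109.7, 112.1]
orientation: [-0.087, 0.994, -0.063, 0.005]
ft_force: [-1.2, 1.5, 1.0]
opening: 37.9
```

Emit:
{"op": "servo_tool", "data": {"commands": [[[-0.0004,0.00122,-6e-05,-5,0,0],[-0.0004,0.00122,-6e-05,-5,0,0],[-0.0004,0.00122,-6e-05,-5,0,0],[-0.0004,0.00122,-6e-05,-5,0,0],[-0.0004,0.00122,-6e-05,-5,0,0],[-0.0004,0.00122,-6e-05,-5,0,0],[-0.0004,0.00122,-6e-05,-5,0,0],[-0.0004,0.00122,-6e-05,-5,0,0],[-0.0004,0.00122,-6e-05,-5,0,0],[0,0,0,0,0,0]]]}}

```text
time_s: 16.67
tcp_pos: [561.1, -119.7, 114.7]
orientation: [0.304, 0.951, -0.059, -0.02]
ft_force: [-3.8, 0.5, 6.6]
opening: 37.5
```

```bash
python3 look.py 16
```

```text
16.6667 [ 561.1 -119.7  114.7] q [-0.277  0.521  0.134  1.899  0.63   1.017 -2.267] F [-3.8  0.5  6.6] 37.45573296466503
[[0.9923, -0.0992, -0.0745], [-0.124, -0.8082, -0.5757], [-0.0031, 0.5805, -0.8143]]
```

View pics/w_16.png

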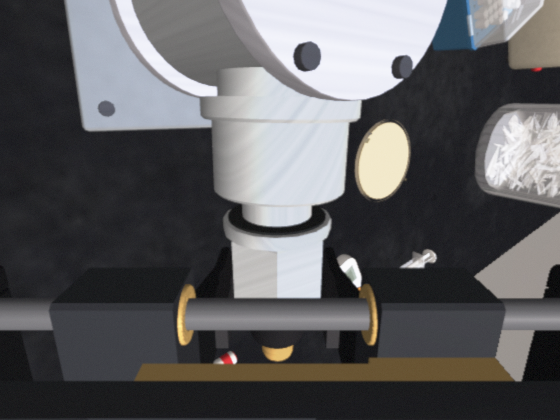

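Emit:
{"op": "servo_tool", "data": {"commands": [[[-0.001,0,0,0,0,0],[-0.001,0,0,0,0,0],[-0.001,0,0,0,0,0],[-0.001,0,0,0,0,0],[-0.001,0,0,0,0,0],[0,0,0,0,0,0],[0,0,0,0,0,0]]]}}

```text
time_s: 17.3
tcp_pos: [557.2, -119.1, 114.6]
orientation: [0.3, 0.952, -0.06, -0.019]
ft_force: [2.2, 0.2, 1.5]
opening: 37.4
```

```bash
python3 look.py 17
```

```text
17.3 [ 557.2 -119.1  114.6] q [-0.275  0.512  0.132  1.91   0.627  1.008 -2.269] F [2.2 0.2 1.5] 37.39322508234974
[[0.9921, -0.1032, -0.0713], [-0.1254, -0.8129, -0.5687], [0.0007, 0.5731, -0.8195]]
```

View pics/w_17.png

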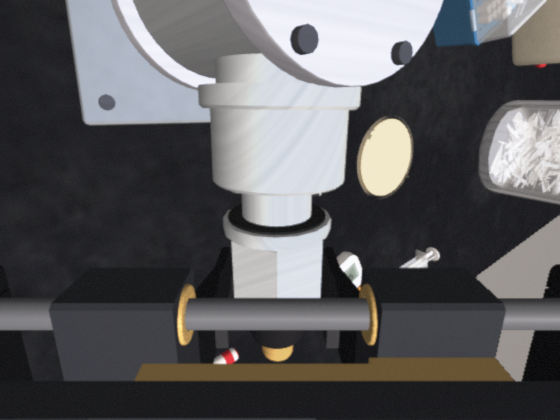

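It moved 4 mm against only 2 N and the gap grew, so the thread has let go. Now I'll draw it straight out.

Emit:
{"op": "servo_tool", "data": {"commands": [[[-0.004,0,0,0,0,0],[-0.004,0,0,0,0,0],[-0.004,0,0,0,0,0],[-0.004,0,0,0,0,0],[-0.004,0,0,0,0,0],[0,0,0,0,0,0]]]}}

```text
time_s: 17.85
tcp_pos: [535.1, -116.9, 114.1]
orientation: [0.3, 0.952, -0.06, -0.02]
ft_force: [-1.4, 0.7, -0.4]
opening: 37.7
```

```bash
python3 look.py 18
```

```text
17.85 [ 535.1 -116.9  114.1] q [-0.287  0.487  0.131  1.959  0.633  0.999 -2.293] F [-1.4  0.7 -0.4] 37.69957515620561
[[0.9919, -0.1023, -0.0749], [-0.1268, -0.8123, -0.5692], [-0.0026, 0.5741, -0.8188]]
```

View pics/w_18.png

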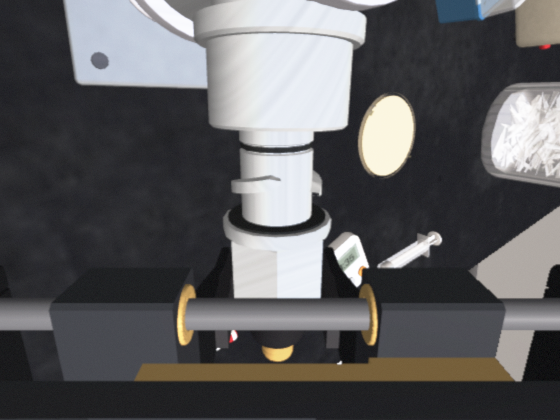

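Emit:
{"op": "servo_tool", "data": {"commands": [[[-0.007,0,0,0,0,0],[-0.007,0,0,0,0,0],[-0.007,0,0,0,0,0],[-0.007,0,0,0,0,0],[-0.007,0,0,0,0,0],[-0.007,0,0,0,0,0],[-0.007,0,0,0,0,0],[-0.007,0,0,0,0,0],[0,0,0,0,0,0],[0,0,0,0,0,0]]]}}

```text
time_s: 18.73
tcp_pos: [481.4, -109.7, 114.6]
orientation: [0.3, 0.952, -0.06, -0.019]
ft_force: [0.1, -0.6, -1.9]
opening: 37.6
```

```bash
python3 look.py 19
```

```text
18.7333 [ 481.4 -109.7  114.6] q [-0.321  0.418  0.126  2.081  0.65   0.972 -2.361] F [ 0.1 -0.6 -1.9] 37.646504993912174
[[0.9921, -0.1028, -0.0717], [-0.1253, -0.8127, -0.569], [0.0002, 0.5735, -0.8192]]
```

View pics/w_19.png

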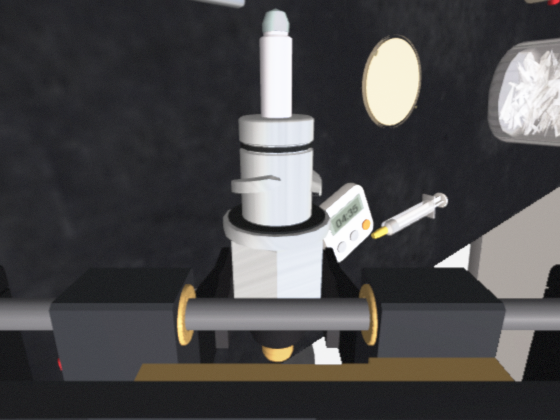

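Emit:
{"op": "servo_tool", "data": {"commands": [[[-0.005,0.0115,-0.0164,0,0,0],[-0.005,0.0115,-0.0164,0,0,0],[0,0.0115,-0.0164,0,0,0],[0,0.0115,-0.0164,0,0,0],[0,0,0,5.8,0,0],[0,0,0,5.8,0,0],[0,0,0,5.8,0,0],[0,0,0,5.8,0,0],[0,0,0,5.8,0,0],[0,0,0,6,0,0]]]}}

```text
time_s: 19.62
tcp_pos: [472.2, -108.8, 195.6]
orientation: [-0.002, 0.998, -0.063, 0.001]
ft_force: [0.1, -0.3, -2.1]
opening: 37.8
```

```bash
python3 look.py 20
python3 - <<'E'
import numpy as np,cv2
for c in ["top","scene"]:
    P=np.load(c+".npz")["P"].reshape(-1,3)
    m=(P[:,0]>300)&(P[:,0]<575)&(P[:,1]>45)&(P[:,1]<420)&(P[:,2]>36)&(P[:,2]<54)
    Q=P[m]; print(c,len(Q),cv2.minAreaRect(Q[:,:2].astype(np.float32)), np.percentile(Q,[1,99],axis=0).round(0).tolist())
    m=(P[:,0]>370)&(P[:,0]<500)&(P[:,1]>140)&(P[:,1]<330); print(np.median(P[m][:,2]))
E
```

```text
19.6167 [ 472.2 -108.8  195.6] q [ 0.048  0.184  0.107  2.011 -0.029  0.945 -1.526] F [ 0.1 -0.3 -2.1] 37.79357451887809
[[0.9921, -0.1252, 0.003], [-0.1252, -0.9921, 0.0039], [0.0025, -0.0043, -1.0]]
top 2219 ((439.04669189453125, 230.90719604492188), (255.4426727294922, 343.8777160644531), 2.24733304977417) [[309.0, 58.0, 36.0], [568.0, 402.0, 52.0]]
3.260881018267355
scene 3420 ((445.25970458984375, 234.05528259277344), (271.2627258300781, 361.4767150878906), 1.89726722240448) [[310.0, 54.0, 36.0], [567.0, 400.0, 49.0]]
2.4802258281326317
```

Emit:
{"op": "servo_tool", "data": {"commands": [[[-0.0072,-0.0304,0,0,0,0],[-0.0072,-0.0304,0,0,0,0],[-0.0072,-0.0304,0,0,0,0],[-0.0072,-0.0304,0,0,0,0],[-0.0072,-0.0304,0,0,0,0],[-0.0072,-0.0304,0,0,0,0],[-0.0072,-0.0304,0,0,0,0],[-0.0072,-0.0304,0,0,0,0],[-0.0072,-0.0304,0,0,0,0],[-0.0072,-0.0304,0,0,0,0]]]}}

```text
time_s: 20.5
tcp_pos: [437.9, 203.5, 194.4]
orientation: [0.001, 0.998, -0.063, 0.0]
ft_force: [0.6, -0.2, -0.9]
opening: 37.7
```

Emit:
{"op": "servo_tool", "data": {"commands": [[[0,0,0,0,0,-5],[0,0,0,0,0,-7],[0,0,0,0,0,-7],[0,0,0,0,0,-7],[0,0,0,0,0,-7],[0,0,0,0,0,-7],[0,0,0,0,0,-7],[0,0,0,0,0,-7],[0,0,0,0,0,-7],[0,0,0,0,0,-7]]]}}

```text
time_s: 21.33
tcp_pos: [438.4, 202.0, 194.3]
orientation: [0.001, 0.861, 0.509, -0.0]
ft_force: [0.0, 0.2, -2.1]
opening: 37.4
```

Emit:
{"op": "servo_tool", "data": {"commands": [[[0,0,0,0,0,-7],[0,0,0,0,0,-7],[0,0,0,0,0,-7],[0,0,0,0,0,-6],[0,0,0,0,0,-4],[0,0,0,0,0,0],[0,0,0,0,0,0],[0,0,0,0,0,0]]]}}

```text
time_s: 22.0
tcp_pos: [438.4, 202.1, 194.4]
orientation: [0.0, 0.697, 0.717, -0.0]
ft_force: [-0.7, 0.1, -1.9]
opening: 37.6
```

```bash
python3 look.py 21;python3 - <<'E'
from h import *
f,P=cloud("scene"); cv2.imwrite("pics/s21.png",f["image"][:,:,::-1])
E
```

```text
22.0 [438.4 202.1 194.4] q [-0.203  0.209 -0.362  1.993  0.091  0.956 -0.582] F [-0.7  0.1 -1.9] 37.647434962336796
[[-0.0296, 0.9996, 0.0003], [0.9996, 0.0296, -0.0011], [-0.0011, 0.0002, -1.0]]
```

View pics/w_21.png

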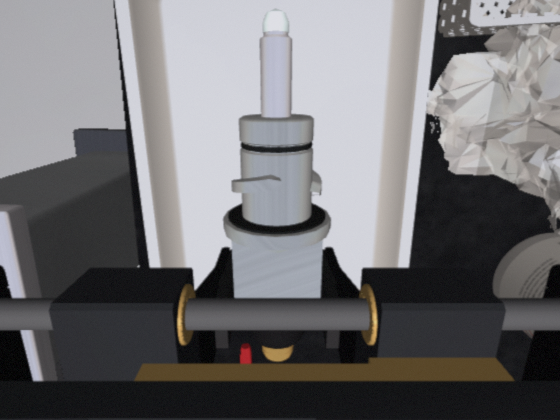

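View pics/s21.png

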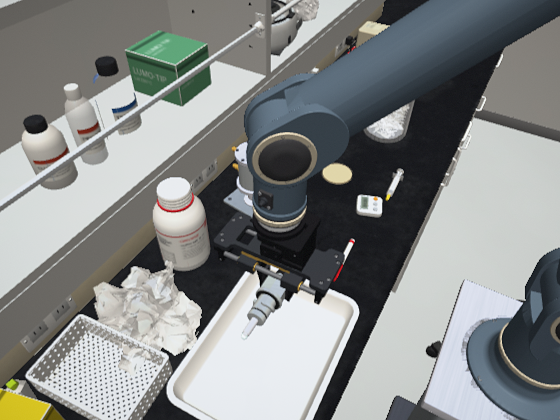

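Emit:
{"op": "servo_tool", "data": {"commands": [[[0,0,0.02,0,0,0],[0,0,0.02,0,0,0],[0,0,0.02,0,0,0],[0,0,0.02,0,0,0],[0,0,0.02,0,0,0],[0,0,0.02,0,0,0],[0,0,0.02,0,0,0],[0,0,0.015,0,0,0],[0,0,0.01,0,0,0],[0,0,0,0,0,0]]]}}

```text
time_s: 22.93
tcp_pos: [437.3, 201.4, 27.8]
orientation: [-0.0, 0.696, 0.718, -0.002]
ft_force: [-0.3, -0.1, -1.3]
opening: 37.7
```

Emit:
{"op": "servo_tool", "data": {"commands": [[[0,0,0.002,0,0,0],[0,0,0.002,0,0,0],[0,0,0.002,0,0,0],[0,0,0.001,0,0,0],[0,0,0,0,0,0],[0,0,0,0,0,0],[0,0,0,0,0,0]]]}}

```text
time_s: 23.52
tcp_pos: [438.6, 202.1, 22.9]
orientation: [0.0, 0.696, 0.718, 0.0]
ft_force: [0.5, -0.3, -2.2]
opening: 37.5
```

Emit:
{"op": "servo_tool", "data": {"commands": [[[0,0,0.001,0,0,0],[0,0,0.001,0,0,0],[0,0,0.001,0,0,0],[0,0,0.001,0,0,0],[0,0,0,0,0,0],[0,0,0,0,0,0],[0,0,0,0,0,0]]]}}

```text
time_s: 24.1
tcp_pos: [438.4, 202.1, 18.5]
orientation: [0.0, 0.696, 0.718, 0.0]
ft_force: [0.3, 0.6, -0.8]
opening: 37.0
```

```bash
python3 look.py 22
python3 - <<'E'
from h import *
D=np.load("w_22.npz"); s=ctrl.observe(); P=D["P"].reshape(-1,3)
m=(abs(P[:,0]-438)<12)&(P[:,1]>200)&(P[:,1]<330)
for y in range(205,320,8):
    S=P[m&(abs(P[:,1]-y)<4)]; print(y,np.percentile(S[:,2],90).round(1) if len(S) else 0)
m=(abs(P[:,0]-438)>35)&(abs(P[:,0]-438)<70)&(P[:,1]>250)&(P[:,1]<320); print("floor",np.median(P[m][:,2]))
E
```

```text
24.1 [438.4 202.1  18.5] q [-0.285  0.473 -0.289  2.14   0.248  0.559 -0.724] F [ 0.3  0.6 -0.8] 37.01175584666929
[[-0.031, 0.9995, 0.0], [0.9995, 0.031, -0.0], [-0.0, 0.0, -1.0]]
205 53.4
213 54.4
221 54.6
229 128.3
237 104.8
245 49.4
253 53.2
261 50.0
269 50.2
277 50.1
285 41.8
293 42.2
301 42.5
309 41.8
317 39.2
floor 1.3493507648468608
```

View pics/w_22.png

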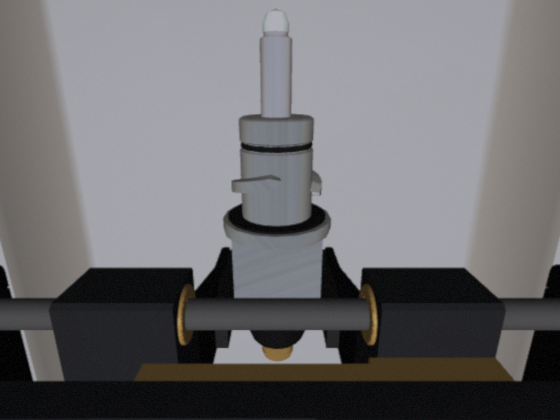

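Emit:
{"op": "servo_tool", "data": {"commands": [[[0,0,0.001,0,0,0],[0,0,0.001,0,0,0],[0,0,0.001,0,0,0],[0,0,0,0,0,0],[0,0,0,0,0,0],[0,0,0,0,0,0]]]}}

```text
time_s: 24.65
tcp_pos: [438.4, 202.1, 15.5]
orientation: [0.0, 0.696, 0.718, -0.0]
ft_force: [0.1, 0.5, -1.2]
opening: 37.7
```

Emit:
{"op": "servo_tool", "data": {"commands": [[[0,0,0.001,0,0,0],[0,0,0.001,0,0,0],[0,0,0,0,0,0],[0,0,0,0,0,0],[0,0,0,0,0,0]]]}}

```text
time_s: 25.07
tcp_pos: [438.4, 202.1, 13.5]
orientation: [0.0, 0.696, 0.718, 0.0]
ft_force: [-0.2, 0.4, -1.5]
opening: 38.0
```

Emit:
{"op": "servo_tool", "data": {"commands": [[[0,0,0.001,0,0,0],[0,0,0,0,0,0],[0,0,0,0,0,0],[0,0,0,0,0,0]]]}}

```text
time_s: 25.4
tcp_pos: [438.4, 202.1, 12.5]
orientation: [0.0, 0.696, 0.718, -0.0]
ft_force: [-0.9, -0.2, -2.2]
opening: 38.0
```

Emit:
{"op": "servo_tool", "data": {"commands": [[[0,0,0.001,0,0,0],[0,0,0,0,0,0],[0,0,0,0,0,0],[0,0,0,0,0,0]]]}}

```text
time_s: 25.73
tcp_pos: [438.4, 202.1, 11.5]
orientation: [0.0, 0.696, 0.718, -0.0]
ft_force: [0.4, 0.2, -1.9]
opening: 38.1
```

```bash
python3 look.py 23
python3 - <<'E'
from h import *
D=np.load("w_23.npz"); P=D["P"].reshape(-1,3)
m=(abs(P[:,0]-438)<12)
for y in range(205,320,8):
    S=P[m&(abs(P[:,1]-y)<4)]; print(y,np.percentile(S[:,2],90).round(1) if len(S) else 0)
E
```

```text
25.7333 [438.4 202.1  11.5] q [-0.291  0.486 -0.283  2.143  0.255  0.544 -0.731] F [ 0.4  0.2 -1.9] 38.07443658841458
[[-0.031, 0.9995, 0.0], [0.9995, 0.031, -0.0001], [-0.0001, 0.0, -1.0]]
205 46.4
213 47.3
221 47.7
229 121.3
237 97.8
245 42.3
253 46.1
261 42.9
269 43.1
277 43.0
285 34.8
293 35.1
301 35.5
309 34.7
317 32.0
```

Emit:
{"op": "servo_tool", "data": {"commands": [[[0,0,0.001,0,0,0],[0,0,0,0,0,0],[0,0,0,0,0,0],[0,0,0,0,0,0]]]}}

```text
time_s: 26.12
tcp_pos: [438.4, 202.1, 10.5]
orientation: [0.0, 0.696, 0.718, -0.0]
ft_force: [0.4, -0.3, -2.1]
opening: 37.8
```

Emit:
{"op": "servo_tool", "data": {"commands": [[[0,0,0.001,0,0,0],[0,0,0,0,0,0],[0,0,0,0,0,0],[0,0,0,0,0,0]]]}}

```text
time_s: 26.45
tcp_pos: [438.5, 202.1, 9.8]
orientation: [0.0, 0.696, 0.718, 0.0]
ft_force: [-0.2, -1.3, 2.1]
opening: 37.9
```

Contact felt: Fz went from −2 to +2 N and the TCP stopped short of its target. Releasing.

Emit:
{"op": "servo_tool", "data": {"commands": [[[0,0,0,0,0,0],[0,0,0,0,0,0],[0,0,0,0,0,0],[0,0,0,0,0,0],[0,0,0,0,0,0],[0,0,0,0,0,0]]], "fingers": 0.045, "squeeze": 10}}

```text
time_s: 26.95
tcp_pos: [438.4, 202.1, 9.5]
orientation: [0.0, 0.696, 0.718, 0.0]
ft_force: [1.1, -0.4, -0.7]
opening: 45.2
```

Emit:
{"op": "servo_tool", "data": {"commands": [[[0,0,0,0,0,0],[0,0,0,0,0,0],[0,0,0,0,0,0],[0,0,0,0,0,0],[0,0,0,0,0,0],[0,0,0,0,0,0],[0,0,0,0,0,0],[0,0,0,0,0,0]]], "fingers": 0.087}}

```text
time_s: 27.62
tcp_pos: [438.4, 202.1, 9.6]
orientation: [0.0, 0.696, 0.718, -0.0]
ft_force: [-0.2, -0.3, -0.2]
opening: 84.8
```

```bash
python3 look.py 24
```

```text
27.6167 [438.4 202.1   9.6] q [-0.292  0.489 -0.281  2.144  0.257  0.539 -0.732] F [-0.2 -0.3 -0.2] 84.80816886620171
[[-0.031, 0.9995, 0.0001], [0.9995, 0.031, -0.0001], [-0.0001, 0.0001, -1.0]]
```

View pics/w_24.png

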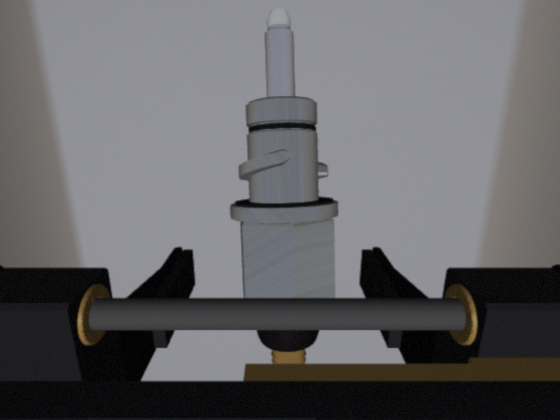

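Emit:
{"op": "servo_tool", "data": {"commands": [[[0,0,-0.005,0,0,0],[0,0,-0.01,0,0,0],[0,0,-0.02,0,0,0],[0,0,-0.03,0,0,0],[0,0,-0.03,0,0,0],[0,0,-0.03,0,0,0],[0,0,-0.03,0,0,0],[0,0,-0.02,0,0,0],[0,0,0,0,0,0],[0,0,0,0,0,0]]], "fingers": 0.087}}

```text
time_s: 28.5
tcp_pos: [438.9, 202.3, 186.3]
orientation: [0.001, 0.696, 0.718, 0.002]
ft_force: [-0.8, -0.9, -0.5]
opening: 87.1
```

```bash
python3 look.py 25
python3 - <<'E'
from h import *
for n in range(2):
    f,P=cloud("wrist")
    r=finder.silhouettes("wrist","sensor")
    if r:
        Q=P[r[0]["mask"]]; Q=Q[~np.isnan(Q[:,0])]; print(r[0]["conf"],r[0]["bbox"],np.percentile(Q,[1,50,99],axis=0).round(1).tolist())
E
```

```text
28.5 [438.9 202.3 186.3] q [-0.197  0.218 -0.37   2.003  0.099  0.933 -0.587] F [-0.8 -0.9 -0.5] 87.05978799935076
[[-0.0308, 0.9995, 0.0034], [0.9995, 0.0308, 0.0011], [0.001, 0.0035, -1.0]]
0.77 [256.7, 60.8, 50.0, 168.9] [[422.7, 175.3, 13.4], [440.0, 237.8, 41.0], [461.2, 313.2, 52.5]]
0.77 [258.5, 56.5, 47.6, 173.3] [[422.6, 173.7, 12.8], [440.0, 237.3, 40.9], [461.2, 314.9, 52.4]]
```

View pics/w_25.png

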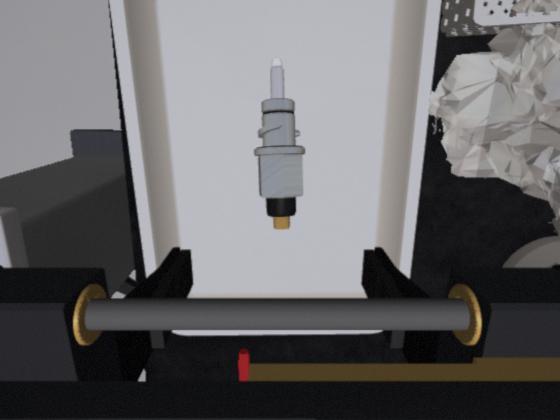

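Run:
```python
from h import *
for c in ["wrist","top","scene"]:
    f,P=cloud(c); r=finder.silhouettes(c,"sensor")
    cv2.imwrite(f"pics/f_{c}.png",f["image"][:,:,::-1])
    Q=P.reshape(-1,3); m=(abs(Q[:,0]-440)<24)&(Q[:,1]>140)&(Q[:,1]<330)&(Q[:,2]>8); Q=Q[m]
    print(c,len(Q),r[0]["conf"] if r else None)
    for y in range(158,325,8):
        S=Q[abs(Q[:,1]-y)<4]
        if len(S)>3: print(y,len(S),S[:,0].min().round(),S[:,0].max().round(),np.percentile(S[:,2],90).round(1))
s=ctrl.observe(); print(s["time_s"])
```

```text
wrist 23412 0.77
174 124 437.0 452.0 45.9
182 144 430.0 457.0 48.2
190 268 430.0 458.0 49.2
198 252 423.0 462.0 47.8
206 386 423.0 463.0 52.5
214 416 423.0 463.0 51.3
222 1144 417.0 463.0 282.2
230 15426 416.0 464.0 293.2
238 2871 416.0 464.0 269.3
246 429 421.0 462.0 47.4
254 352 421.0 458.0 37.3
262 341 422.0 458.0 39.1
270 321 424.0 453.0 34.4
278 312 424.0 453.0 32.5
286 192 424.0 452.0 31.2
294 133 431.0 443.0 20.5
302 125 431.0 442.0 18.8
310 112 431.0 442.0 17.6
318 63 432.0 441.0 14.8
top 2081 0.63
158 200 416.0 464.0 563.1
166 221 417.0 464.0 564.9
174 285 417.0 464.0 563.2
182 185 416.0 464.0 566.3
190 137 417.0 464.0 565.5
198 143 417.0 464.0 560.6
206 148 417.0 463.0 555.1
214 138 417.0 462.0 552.3
222 115 417.0 463.0 550.3
230 129 417.0 464.0 548.6
238 96 417.0 462.0 544.3
246 61 418.0 457.0 539.6
254 22 435.0 452.0 530.8
scene 6886 0.85
158 54 427.0 448.0 561.8
166 117 416.0 462.0 560.9
174 183 416.0 464.0 563.4
182 253 416.0 464.0 564.6
190 251 416.0 464.0 563.7
198 259 416.0 463.0 560.3
206 288 416.0 463.0 554.8
214 251 416.0 464.0 550.6
222 465 416.0 464.0 535.5
230 1399 416.0 464.0 517.5
238 1293 416.0 463.0 537.6
246 766 416.0 460.0 533.1
254 870 419.0 456.0 519.6
262 103 423.0 450.0 501.2
270 74 423.0 452.0 35.1
278 83 422.0 450.0 33.7
286 52 430.0 450.0 32.4
294 30 430.0 440.0 22.1
302 28 430.0 441.0 20.5
310 30 430.0 440.0 19.4
318 15 430.0 439.0 15.0
29.05
```

View pics/f_scene.png

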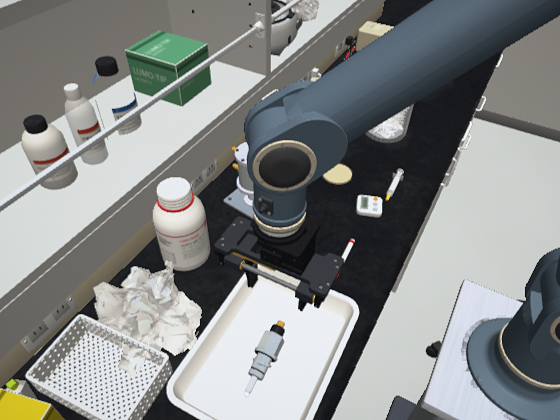

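The wrist view has the sensor at (280,60) to (280,230) in the tray, tilted about 0.19 rad, with the connector end about 41 mm up. I'll back off a little further, check it's still, then hand in.

Emit:
{"op": "servo_tool", "data": {"commands": [[[0,0,-0.01,0,0,0],[0,0,-0.01,0,0,0],[0,0,0,0,0,0],[0,0,0,0,0,0],[0,0,0,0,0,0],[0,0,0,0,0,0],[0,0,0,0,0,0],[0,0,0,0,0,0]]]}}

```text
time_s: 29.72
tcp_pos: [438.2, 201.9, 204.3]
orientation: [-0.0, 0.696, 0.718, -0.0]
ft_force: [-0.1, 0.6, -0.9]
opening: 87.0
```

Run:
```python
from h import *
f,P=cloud("wrist"); r=finder.silhouettes("wrist","sensor")
Q=P[r[0]["mask"]]; Q=Q[~np.isnan(Q[:,0])]; print(np.percentile(Q,[1,50,99],axis=0).round(1).tolist())
P=cloud("scene")[1]
for t in ["timer","dish","syringe","marker","wash"]:
    r=finder.silhouettes("scene",t)
    if r:
        Q=P[r[0]["mask"]]; Q=Q[~np.isnan(Q[:,0])]; print(t,r[0]["conf"],np.percentile(Q,50,axis=0).round(0))
s=ctrl.observe(); print(s["time_s"],s["ft_force"],s["joint_velocities"].round(3))
ticket.job_done()
```

```text
[[421.9, 173.8, 13.4], [440.1, 237.2, 41.1], [461.3, 314.9, 52.3]]
timer 0.75 [ 419. -251.   17.]
dish 0.7 [ 548. -337.    6.]
syringe 0.8 [ 392. -375.   15.]
marker 0.6 [406. -70.  11.]
30.1167 [ 0.99316439  0.2209982  -0.30381579] [ 0.001 -0.001  0.    -0.001  0.     0.    -0.001]
the job is handed in; nothing more can be done
```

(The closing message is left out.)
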